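# Refit the spout of a bulk-food dispenser

## Robot

A 6-joint arm with a two-finger parallel gripper is mounted at the origin on the work surface. World frame = base frame: x ahead of the robot, y to its left, z up, the work surface at z = 0. Lengths are in mm, angles in rad, forces in N, time in s.
With the tool pointing down it reaches from about 250 to 725 mm from the base axis. Payload 9.7 kg.
Tool frame: the origin (TCP) lies at the very end of the fingers, on their centre line; the grasp point (between the pads) lies grip_point_offset behind it (grip_point_offset is the distance from the TCP to the grasp point, in mm); z points along the fingers, x is the direction in which the jaws open and shut, and the axes are right-handed (so a half turn about z gives the same grasp; the last joint's range is limited). The gripper opens to 85 mm and grips with 20 to 120 N. Pads are 22 mm wide; open, the fingers measure 114 mm over their backs; the gripper's body (76 mm by 85 mm) begins 54 mm behind the grasp point. The pads swing forward as they close: fully open they stand 13 mm farther back than shut.
Start: joints at [-1.307, 0.087, 0.176, 1.66, 0, 1.571], TCP at [143.41, -530.971, 231.284] pointing down, gripper open.
Joint ranges: [-3.13, 3.13], [-0.85, 1.81], [-1.15, 1.24], [-2.2, 2.28], [-1.44, 1.52], [-3.14, 3.14]. Speed limits (rad/s): [2.22, 2.22, 2.57, 3.14, 3.14, 3.14].

## Interface

Orientations are given as a unit quaternion [x, y, z, w].
In Python, from rig import get_obs, capture, sign_off, grip_point_offset gives the robot as it stands.
- The arm moves only by the shell command python3 -m creep 'ROWS' [FORCE]. ROWS is a JSON object of lists of equal length, an entry for each row: "hand": the closure, from -1 (fully open) to 1 (shut); "translation": the shift along the tool's x, y, z in m, a list of three; "dr": the turn, a rotation vector about the tool's x, y, z in rad, a list of three. A call has 1 to 10 rows; each row shifts and turns the commanded pose from where the row before left it, along the tool's axes as they then stand; what a row does not reach is not made up. A row lasts 1/12 s, in which the tool goes at most 41.7 mm and 7.16 degrees, less where a joint would pass 70% of its speed; a pose out of reach is approached as far as the arm can. A call with a gripper value outside its range is refused whole. The fingers move at their own pace and stop on an object; FORCE is the grip in N (left out, the last holds). Time passes only in rows, so rows that do not move let the fingers close. It gives the time, the measured TCP pose, the force and the opening at its end, in the units of the state.
- get_obs(): the state, without advancing time (a new reading comes with each control period).
- capture(name): name is "scene" or "top" or "wrist"; returns a dict with "pixels" (420x560x3 uint8, blue, green, red), "range_z" (420x560 float32, mm along the optical axis (not along the pixel's ray), 0 where there is no reading), "fovy" (degrees; the focal length in pixels is half the picture's height over the tangent of half this angle, whatever the lens; pixels are square), "cx", "cy" (the principal point, pixels), "R" (3x3) and "t" (3): a world point X has camera coordinates R X + t. Camera axes: x right, y down, z forward; pixel columns grow to the right and rows downward; lengths in mm; the calibration is good to about 2 mm. A picture is of the moment at which its call begins.
- sign_off(): hands the job in, once; it reports no verdict.
The state is a dict: "clock": time; "q": joint angles; "qvel": joint speeds; "joint_torque": joint torques, N m; "position": TCP position; "tcp_rot": TCP orientation; "wrist_force": force on the tool from outside, world axes, zero at the start; "wrist_torque": the same for the moment, N m; "gripper_width": finger opening in mm.
Only numpy, scipy, OpenCV 4.12 (cv2) and the standard library are available. Lean on these libraries where they do the work, as an engineer would, in place of code of your own. Each camera call takes 0.05 s, during which the arm holds its last target.

## Task

The bulk-food dispenser is being put back together after washing up. Lift the clean flanged spout out of its drying rack and lay it in the open clamp at the lower end of the sloping chute, its flange against the chute's flange and its tube resting in the fork; then swing the hinged half ring fully shut over both flanges and flip the latch bail fully up over the ring's ear so that the joint is locked. Lay the spout in without dropping it, and leave the groceries and dishes around it where they are.

Things in the scene. Friction and masses are not known exactly. Their poses are not given: they have to be found in the camera images.
- spout_mid (a point): Loose spout: bare aluminium tube 40 mm in diameter, 140 mm long, with one flange (60 mm across, 8 mm thick) at its end; about 0.28 kg. This point is on its axis, 62 mm from the flange's flat face: grasp here, across the tube. Own y runs along the tube to the flange (flat face at y = +62 mm, plain end at -78). At the start it lies level in the drying rack, its axis 46 mm up.
- spout_face (a point): Centre of the spout's flat flange face, 62 mm along the spout's y from spout_mid; same axes.
- spout: The loose spout again, its origin at the centre of its flange face, axes as spout_mid.
- rack: White plastic drying rack that carries the spout, fixed: floor 110 x 160 x 6 mm, and two 8 mm thick notched walls up to the spout's mid-height less 6 mm, at y = +37 and y = -48 mm. Origin under its centre, straight below spout_mid at the start; y along the spout. Between the walls the tube is free on both sides.
- clamp_center (a point): Centre of the flat face of the fixed chute's flange (60 mm across, on a 40 mm tube), 175 mm up: the spout's face comes here. Axes of the clamp: y up the chute (30 degrees to level), x level across it, roughly away from the robot, z square to the chute, 30 degrees from vertical. A laid-in spout has its axis on this y and spout_mid at y = -62 mm. The hopper stands beyond y = +130 mm.
- saddle: Fixed lower half of the clamp; origin and axes as clamp_center. A trough open towards +z, inner radius 32 mm, with a sloping front lip: its slot for the spout's flange is 10 mm wide at the bottom and 14 at the top, below the chute's flange face. Lower the spout into it along -z, held tilted 30 degrees. Outside, the ring measures 78 mm across and 32 mm along y.
- fork (a point): On the chute's axis above the fixed fork that carries the spout's tube near its plain end, at y = -115 mm of the clamp. 46 mm between its prongs, which are 10 mm thick and reach 17 mm above the axis. Axes as clamp_center.
- jaw (a joint): Angle of the hinged half ring (rad): 0 shut over the flanges; grows as its free end rises and swings away from the robot; stop at 2.0; starts at 1.45 to 1.8. Stiff hinge: it stays where it is left; about 3 N at its handle moves it.
- jaw_hinge (a point): On the half ring's hinge axis, which runs parallel to the clamp's y through x = +44, z = 0 mm of the clamp. Axes as clamp_center.
- jaw_grip (a point): Grip point of the half ring's handle, a black round rod 12 mm in diameter, parallel to the clamp's y, from y = -10 to -60 mm; this point is at y = -40 mm on its axis, 96 mm from the hinge axis, free on all sides. Ring shut, it is at x = -40, y = -40, z = +46 mm of the clamp. Its axes turn with the ring.
- latch (a joint): Angle of the latch bail (rad): 0 upright (along the clamp's z), its crossbar over the ear of the shut ring; grows as it folds down towards the robot; stop at 1.5; starts at 0.8 to 1.2. Stiff pivot: stays where it is left; about 1.5 N at its rod moves it. Shut the ring first: a raised bail stands in the way of the ear.
- latch_pivot (a point): On the latch bail's pivot axis, which runs parallel to the clamp's y through x = -50, z = -14 mm of the clamp. Axes as clamp_center.
- latch_grip (a point): Grip point of the latch bail's handle, a black round rod 12 mm in diameter, parallel to the clamp's y on the uphill side, from y = +13 to +61 mm; this point is at y = +40 mm on its axis, 66 mm from the pivot axis. Shut, it is at x = -50, y = +40, z = +52 mm of the clamp. Its axes turn with the bail.
- tub: White open plastic tub 120 x 100 x 55 mm on the table under the outlet; origin under its centre. Leave it.
- jar: Amber glass jar with steel cap, 72 mm diameter, 105 mm tall; origin under its centre. Leave it.
- can1: Food can, 74 mm diameter, 110 mm tall; origin under its centre. Leave it.
- can2: Low food can, 84 mm diameter, 75 mm tall; origin under its centre. Leave it.
- carton: Plain carton 90 x 130 x 55 mm lying flat; origin under its centre. Leave it.
- bowl: White bowl, 110 mm across, 55 mm tall; origin under its centre. Leave it.
Things that resemble listed ones, but are neither listed nor needed, are in the scene too. Leave any blue look-alike of the spout alone.

How it is judged:
By the outcome, as a careful person would: the job done as asked, in the order asked, and still so for the second after the job is handed in, with the robot touching nothing.
It also fails if it takes over 58 s, if anything falls off the work surface, if the arm or the gripper's body presses on something with over 40 N, if the wrist force passes 120 N, or if a joint passes its speed limit or range.

## Working session

There is one attempt and no reset: what is moved stays moved. The work goes in short steps, Python scripts to look and compute and a shell command to move; the robot and the scene stay as the last step left them, time stands still between calls to the robot, and variables do not carry over. Pictures are saved under pics/ and viewed, and the job is handed in when it is done.

```bash
ls; mkdir -p pics; cat > h.py <<'E'
import numpy as np,cv2
from rig import get_obs,capture,grip_point_offset
from scipy.spatial.transform import Rotation as Rn
def save(n,f):
    c=capture(n); cv2.imwrite('pics/'+f,c['pixels']); np.savez('pics/'+f+'.npz',**c); return c
def load(f): return np.load('pics/'+f+'.npz')
def world(c):
    h,w=c['range_z'].shape; f=h/2/np.tan(np.radians(float(c['fovy']))/2)
    u,v=np.meshgrid(np.arange(w),np.arange(h)); z=c['range_z']
    P=np.stack([(u-c['cx'])/f*z,(v-c['cy'])/f*z,z],-1)
    W=(P-c['t'])@c['R']; W[z==0]=np.nan; return W
def proj(c,X):
    h=420; f=h/2/np.tan(np.radians(float(c['fovy']))/2); p=c['R']@np.asarray(X,float)+c['t']
    return p[0]/p[2]*f+c['cx'],p[1]/p[2]*f+c['cy']
E
python3 - <<'E'
from h import *
o=get_obs(); print(o, grip_point_offset)
for n in('scene','top','wrist'): 
    c=save(n,n+'0.png'); print(n,c['fovy'],c['cx'],c['cy'],c['R'],c['t'])
E
```

```text
pics
{'clock': 0.0, 'q': array([-1.30704370e+00,  8.74873452e-02,  1.75106932e-01,  1.65980159e+00,
       -7.33117263e-06,  1.57081959e+00]), 'qvel': array([ 0.00051859,  0.00028345, -0.00033036, -0.00031757, -0.0013777 ,
       -0.00016482]), 'joint_torque': array([ 1.48746716e-03, -5.20401835e+01,  4.64788413e+01,  1.71105325e-02,
        2.27067871e-04,  4.96515895e-06]), 'position': array([ 143.32393814, -530.75138839,  230.55412299]), 'tcp_rot': array([ 7.93940228e-01, -6.07995423e-01, -5.52311993e-04, -4.18320487e-04]), 'wrist_force': array([ 0.6705208 , -0.30080151, -0.03444865]), 'wrist_torque': array([ 0.00321242, -0.02596237,  0.02099411]), 'gripper_width': 85.31560356961859} 18.700000000000003
scene 46.47493339364625 280.8116695283273 208.27565903630673 [[-3.36844366e-01  9.41560333e-01 -1.09136831e-04]
 [ 6.44962679e-01  2.30651741e-01 -7.28575951e-01]
 [-6.85973043e-01 -2.45487094e-01 -6.84965015e-01]] [ 245.63906379 -200.0201402  1726.90892563]
top 48.8389823027106 277.9612840926089 208.24691808215556 [[ 0.00803401 -0.99992846 -0.00886177]
 [-0.9881755  -0.00658199 -0.15318569]
 [ 0.1531164   0.00998768 -0.98815769]] [ -67.71933683  526.34759041 1321.58124466]
wrist 71.09947539184134 276.5159080960902 206.51113386611502 [[ 2.60458643e-01 -9.65484831e-01 -5.80239005e-04]
 [-9.13802930e-01 -2.46710330e-01  3.22642555e-01]
 [-3.11649643e-01 -8.35048179e-02 -9.46520705e-01]] [-550.8993603   -41.56780087  379.91297521]
```

View pics/scene0.png

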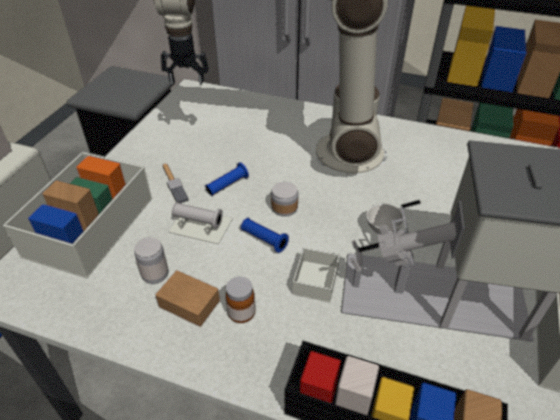

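View pics/top0.png

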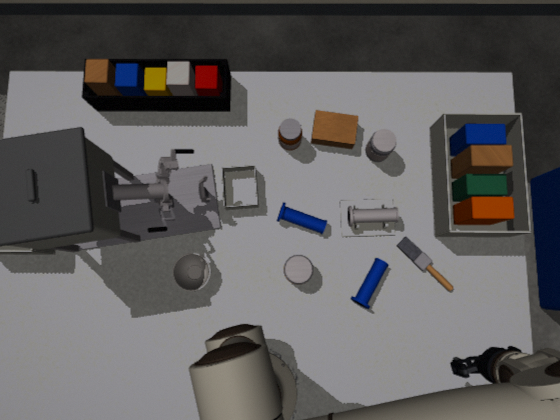

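View pics/wrist0.png

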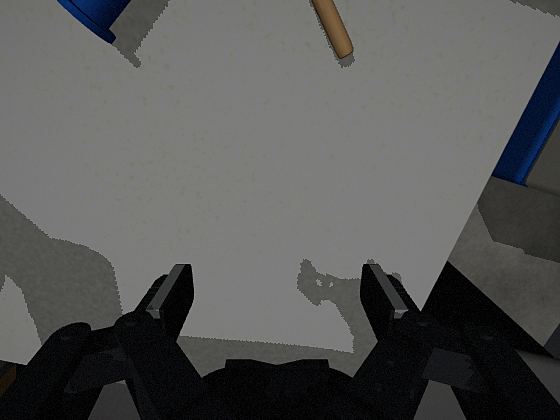

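Candidates in the top view are the bare tube in the white rack at (373,215), a blue tube at (303,219) and a blue tube at (371,284). The aluminium one in the rack matches the description. I'll check it in close crops and measure.

```bash
python3 - <<'E'
from h import *
c=load('top0.png'); s=load('scene0.png')
W=world(c)
a=cv2.resize(c['pixels'][190:245,330:415],None,fx=6,fy=6,interpolation=cv2.INTER_CUBIC)
b=cv2.resize(c['pixels'][140:245,100:265],None,fx=4.8,fy=4.8,interpolation=cv2.INTER_CUBIC)
cv2.imwrite('pics/cropA.png',cv2.convertScaleAbs(a,alpha=1.5)); cv2.imwrite('pics/cropB.png',cv2.convertScaleAbs(b,alpha=1.8))
d=cv2.resize(s['pixels'][180:330,320:480],None,fx=4,fy=4,interpolation=cv2.INTER_CUBIC)
cv2.imwrite('pics/cropC.png',cv2.convertScaleAbs(d,alpha=1.3))
# spout points
R=W[195:240,335:410].reshape(-1,3); R=R[~np.isnan(R[:,0])]
m=R[R[:,2]>46]; print(len(m),m.min(0),m.max(0),np.median(m,0))
ctr=m[:,:2].mean(0); u,sv,vt=np.linalg.svd(m[:,:2]-ctr); ax=vt[0]; print('axis',ax,ctr)
t=(m[:,:2]-ctr)@ax
for k in np.arange(-80,90,10):
    q=m[(t>=k)&(t<k+10)]
    if len(q): 
        w=(q[:,:2]-ctr)@vt[1]; print(k,len(q),q[:,2].max().round(1),w.min().round(1),w.max().round(1))
E
```

```text
706 [ 474.21087825 -408.14850409   46.0699542 ] [ 537.62127411 -267.01000291   81.51232214] [ 504.57996489 -332.88576018   64.23016008]
axis [ 0.03779497 -0.99928551] [ 504.72970536 -334.25469128]
-70 73 81.5 -28.1 30.5
-60 43 77.1 -27.8 25.9
-50 47 73.0 -17.4 21.5
-40 51 69.4 -28.5 21.0
-30 47 72.6 -17.8 20.2
-20 51 72.7 -17.9 20.0
-10 45 70.8 -18.4 20.0
0 48 73.0 -18.4 19.3
10 45 70.2 -18.3 19.0
20 45 70.6 -17.4 18.3
30 44 74.1 -17.1 18.1
40 50 74.0 -17.3 31.4
50 49 73.1 -17.4 21.4
60 47 72.2 -17.5 20.5
70 21 72.1 -20.2 20.1
```

View pics/cropA.png

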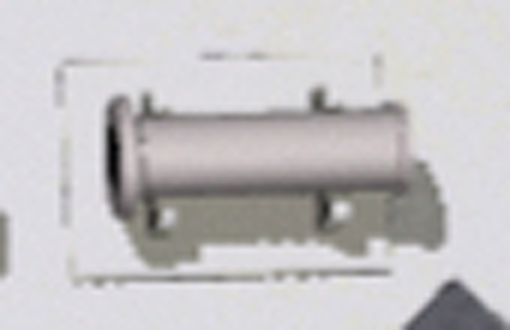

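View pics/cropB.png

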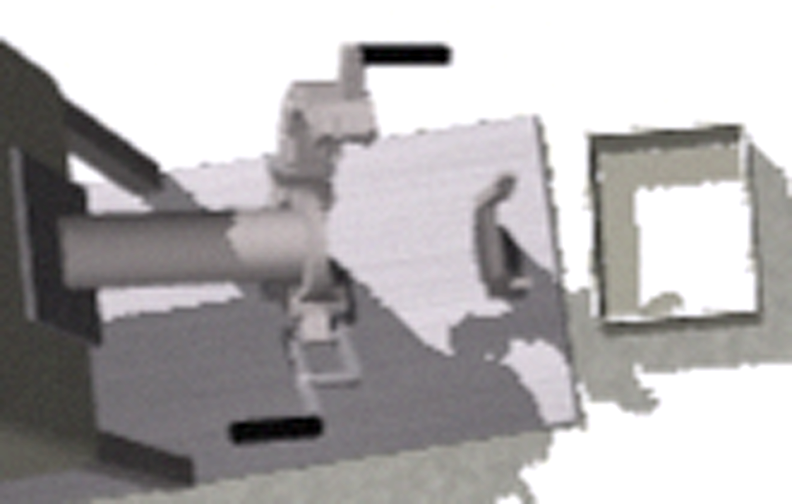

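View pics/cropC.png

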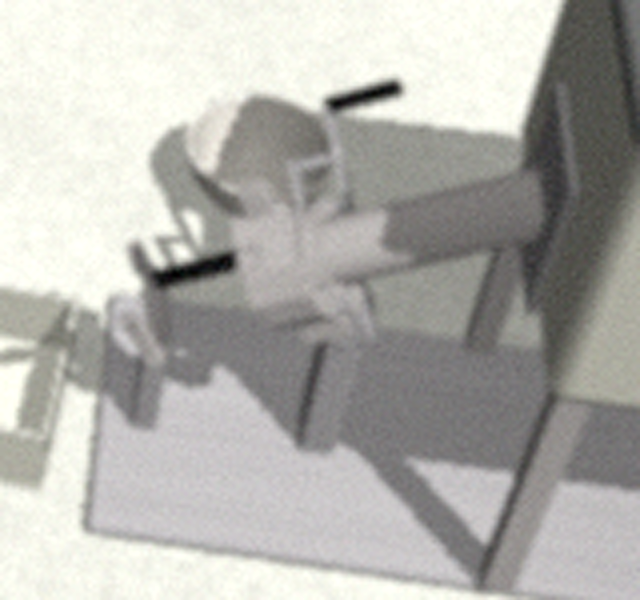

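Crop A shows the bare spout in the white rack, flange to the left (+y world) at crop (120,155). In crop B the open ring's handle is at (405,55), the folded latch handle at (277,427) and the fork at (495,240). Next I'll fit the chute.

```bash
python3 - <<'E'
from h import *
from scipy.optimize import least_squares
c=load('top0.png'); s=load('scene0.png')
for cc,(v0,v1,u0,u1) in((c,(175,205,105,172)),(s,(215,262,375,460))):
    W=world(cc); R=W[v0:v1,u0:u1].reshape(-1,3); R=R[~np.isnan(R[:,0])]
    print(len(R),np.percentile(R,[5,50,95],axis=0).round(0).tolist())
# handles: black pixels
for n,cc,(v0,v1,u0,u1) in(('jaw top',c,(147,157,172,198)),('latch top',c,(224,236,145,170)),('latch scene',s,(195,215,395,425)),('jaw sc',s,(238,256,352,382))):
    W=world(cc); p=cc['pixels'][v0:v1,u0:u1].max(2)<40; q=W[v0:v1,u0:u1][p]; q=q[~np.isnan(q[:,0])]
    print(n,len(q),np.percentile(q,[5,50,95],axis=0).round(0).tolist() if len(q) else '', np.argwhere(p).mean(0)+[v0,u0] if p.any() else '')
# cylinder fit, axis elev 30
def fit(R,x0):
    def ax(p):
        y=np.array([np.sin(p[2])*np.cos(p[3]),np.cos(p[2])*np.cos(p[3]),np.sin(p[3])]);return y
    def f(p):
        y=ax(p); o=np.array([p[0],100,p[1]]); d=R-o; d=d-np.outer(d@y,y); return np.linalg.norm(d,axis=1)-20
    r=least_squares(f,x0,loss='soft_l1',f_scale=3); return r.x,ax(r.x),np.median(abs(r.fun))
for cc,(v0,v1,u0,u1) in((c,(180,201,115,150)),(s,(222,258,385,450))):
    W=world(cc); R=W[v0:v1,u0:u1].reshape(-1,3); R=R[~np.isnan(R[:,0])]
    R=R[(R[:,2]>170)]; print(len(R),fit(R,[520,175,0,0.52]))
E
```

```text
2000 [[516.0, 234.0, 8.0], [548.0, 320.0, 202.0], [623.0, 401.0, 277.0]]
3980 [[253.0, 182.0, -3.0], [537.0, 278.0, 184.0], [631.0, 358.0, 254.0]]
jaw top 51 [[639.0, 159.0, 230.0], [642.0, 176.0, 241.0], [647.0, 193.0, 251.0]] [150.98076923 183.82692308]
latch top 85 [[438.0, 223.0, 205.0], [444.0, 242.0, 217.0], [450.0, 262.0, 229.0]] [229.05882353 156.95294118]
latch scene 30 [[446.0, 226.0, 206.0], [450.0, 242.0, 217.0], [453.0, 256.0, 225.0]] [203.56666667 410.7       ]
jaw sc 59 [[644.0, 159.0, 229.0], [649.0, 176.0, 238.0], [654.0, 192.0, 248.0]] [247.08474576 368.37288136]
558 (array([ 5.70801895e+02,  1.36905087e+02, -1.79900600e-01,  5.10516475e-01]), array([-0.15611659,  0.85841153,  0.48862793]), np.float64(4.726221766757583))
1383 (array([ 6.94972915e+02,  2.16924763e+02, -6.32395495e-01,  5.70236458e-03]), array([-0.59106908,  0.80660078,  0.00570233]), np.float64(8.253687389568007))
```

```bash
python3 - <<'E'
from h import *
from scipy.optimize import least_squares
c=load('top0.png'); s=load('scene0.png')
def ax(yaw): return np.array([np.sin(yaw)*np.cos(np.pi/6),np.cos(yaw)*np.cos(np.pi/6),.5])
def dist(R,p):
    y=ax(p[2]); d=R-np.array([p[0],250,p[1]]); d=d-np.outer(d@y,y); return np.linalg.norm(d,axis=1)-20
for n,cc,(v0,v1,u0,u1) in(('top',c,(175,205,105,172)),('sc',s,(210,265,370,460))):
    W=world(cc); A=W[v0:v1,u0:u1].reshape(-1,3); A=A[~np.isnan(A[:,0])]; A=A[A[:,2]>150]
    p=np.array([560,225,-.17])
    for it in range(12):
        m=abs(dist(A,p))<(12 if it<5 else 6)
        p=least_squares(lambda p:dist(A[m],p),p,loss='soft_l1',f_scale=2).x
    y=ax(p[2]);k=(A[m]-[p[0],250,p[1]])@y
    t=(175-p[1])/.5
    print(n,m.sum(),p,'C@z175',np.array([p[0],250,p[1]])+t*y, np.median(abs(dist(A[m],p))),np.percentile(k,[2,98]))
E
```

```text
top 610 [ 5.44272843e+02  2.25765926e+02 -1.30753359e-01] C@z175 [555.7371451  162.82140434 175.        ] 2.34493448528786 [-30.87339593 121.17129133]
sc 733 [ 5.74958845e+02  2.14408867e+02 -1.96676871e-01] C@z175 [588.29726385 183.05776437 175.        ] 2.4632064711237547 [-24.65631519 117.5606114 ]
```

```bash
python3 -m creep '{"hand":[-1,-1,-1,-1,-1,-1,-1,-1,-1,-1],"translation":[[-0.009,-0.036,0],[-0.009,-0.037,0],[-0.009,-0.037,0],[-0.009,-0.037,0],[-0.009,-0.037,0],[-0.009,-0.037,0],[-0.009,-0.037,0],[-0.009,-0.037,0],[-0.009,-0.037,0],[-0.009,-0.037,0]],"dr":[[0,0,0],[0,0,0],[0,0,0],[0,0,0],[0,0,0],[0,0,0],[0,0,0],[0,0,0],[0,0,0],[0,0,0]]}'
python3 -m creep '{"hand":[-1,-1,-1,-1,-1,-1,-1,-1,-1,-1],"translation":[[0,0,0],[0,0,0],[0,0,0],[0,0,0],[0,0,0],[0,0,0],[0,0,0],[0,0,0],[0,0,0],[0,0,0]],"dr":[[0,0,-0.12],[0,0,-0.12],[0,0,-0.12],[0,0,-0.12],[0,0,-0.12],[0,0,-0.12],[0,0,-0.12],[0,0,-0.12],[0,0,-0.12],[0,0,-0.12]]}'
python3 -m creep '{"hand":[-1,-1,-1],"translation":[[0,0,0],[0,0,0],[0,0,0]],"dr":[[0,0,-0.12],[0,0,-0.025],[0,0,0]]}'
python3 - <<'E'
from h import *
o=get_obs(); print(o['clock'],o['position'],Rn.from_quat(o['tcp_rot']).as_matrix().round(3),o['q'])
save('wrist','wrist1.png')
E
```

```text
clock: 0.98
position: [477.6, -346.5, 231.1]
tcp_rot: [0.794, -0.608, -0.0, 0.0]
wrist_force: [-1.2, -1.0, -0.0]
gripper_width: 85.4
clock: 1.82
position: [476.1, -347.8, 231.0]
tcp_rot: [0.999, -0.051, -0.0, -0.0]
wrist_force: [-0.3, -0.8, 0.0]
gripper_width: 85.7
clock: 2.07
position: [476.2, -347.8, 231.0]
tcp_rot: [1.0, 0.018, -0.0, -0.0]
wrist_force: [0.9, -0.6, -0.3]
gripper_width: 85.4
2.0667 [ 476.16020445 -347.82356389  231.04961055] [[ 0.999  0.037 -0.   ]
 [ 0.037 -0.999  0.   ]
 [-0.    -0.    -1.   ]] [-6.30906012e-01  1.84771818e-01  2.84161649e-01  1.67058240e+00
  3.69397163e-05  9.03348902e-01]
```

View pics/wrist1.png

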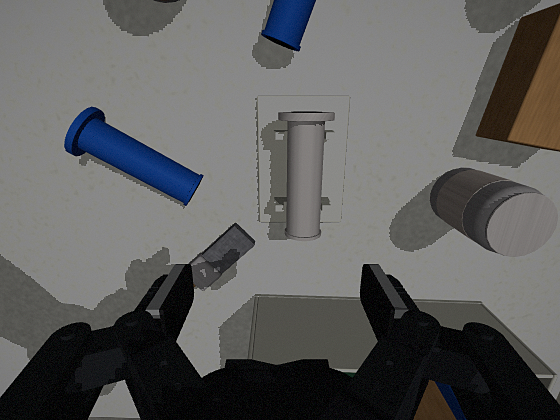

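The bare spout is centred near (303,175) in the wrist view, with the flange at the top (305,116) and the plain end at (303,238). Blue look-alikes are at (130,155) and (288,20). Fitting its axis from depth:

```bash
python3 - <<'E'
from h import *
from scipy.optimize import least_squares
c=load('wrist1.png'); W=world(c)
A=W[100:245,270:345].reshape(-1,3); A=A[~np.isnan(A[:,0])]; 
m=A[A[:,2]>50]; 
def d(R,p):
    y=np.array([np.sin(p[2]),np.cos(p[2]),0]);q=R-[p[0],-330,p[1]];q=q-np.outer(q@y,y);return np.linalg.norm(q,axis=1)-20
p=np.array([505,46,-.038])
for i in range(8):
    k=abs(d(m,p))<4; p=least_squares(lambda p:d(m[k],p),p,loss='soft_l1',f_scale=1.5).x
print(p,k.sum(),np.median(abs(d(m[k],p))))
y=np.array([np.sin(p[2]),np.cos(p[2]),0]); t=(m-[p[0],-330,p[1]])@y
print(np.percentile(t[k],[0,1,99,100]))
f=m[(m[:,2]>68)]; print(len(f),f.min(0),f.max(0)); tf=(f-[p[0],-330,p[1]])@y; print(np.percentile(tf,[0,5,50,95,100]))
h,b=np.histogram(t,bins=np.arange(-90,80,3)); print(list(zip(b[:-1],h)))
print('floor',np.nanmedian(W[120:200,345:348,2]),np.nanmedian(W[60:90,330:450,2]))
E
```

```text
[ 5.06864999e+02  4.53738457e+01 -3.67081436e-02] 4140 0.38053890917868216
[-80.36725098 -78.69662026  51.17923981  59.78062773]
315 [ 484.09516999 -408.87034593   68.07938736] [ 523.99732983 -270.43229735   76.60612485]
[-78.96667049  52.45766007  55.36122458  59.03385035  59.09488762]
[(np.int64(-90), np.int64(0)), (np.int64(-87), np.int64(0)), (np.int64(-84), np.int64(0)), (np.int64(-81), np.int64(65)), (np.int64(-78), np.int64(112)), (np.int64(-75), np.int64(80)), (np.int64(-72), np.int64(73)), (np.int64(-69), np.int64(83)), (np.int64(-66), np.int64(80)), (np.int64(-63), np.int64(80)), (np.int64(-60), np.int64(76)), (np.int64(-57), np.int64(83)), (np.int64(-54), np.int64(83)), (np.int64(-51), np.int64(80)), (np.int64(-48), np.int64(85)), (np.int64(-45), np.int64(81)), (np.int64(-42), np.int64(91)), (np.int64(-39), np.int64(84)), (np.int64(-36), np.int64(84)), (np.int64(-33), np.int64(86)), (np.int64(-30), np.int64(90)), (np.int64(-27), np.int64(87)), (np.int64(-24), np.int64(90)), (np.int64(-21), np.int64(89)), (np.int64(-18), np.int64(98)), (np.int64(-15), np.int64(90)), (np.int
[... 246 characters left out ...]
 np.int64(97)), (np.int64(15), np.int64(98)), (np.int64(18), np.int64(99)), (np.int64(21), np.int64(102)), (np.int64(24), np.int64(103)), (np.int64(27), np.int64(105)), (np.int64(30), np.int64(105)), (np.int64(33), np.int64(106)), (np.int64(36), np.int64(108)), (np.int64(39), np.int64(105)), (np.int64(42), np.int64(109)), (np.int64(45), np.int64(111)), (np.int64(48), np.int64(113)), (np.int64(51), np.int64(141)), (np.int64(54), np.int64(173)), (np.int64(57), np.int64(208)), (np.int64(60), np.int64(0)), (np.int64(63), np.int64(0)), (np.int64(66), np.int64(0)), (np.int64(69), np.int64(0)), (np.int64(72), np.int64(0)), (np.int64(75), np.int64(0))]
floor -0.003651444972544782 -0.6921245344332079
```

```bash
python3 -m creep '{"hand":[-1,-1,-1,-1,-1,-1,-1,-1,-1,-1],"translation":[[0.008,-0.038,-0.010],[0.008,-0.038,-0.010],[0.008,-0.038,-0.010],[0.008,-0.038,-0.010],[0.008,-0.038,-0.010],[0.008,-0.038,-0.010],[0.008,-0.038,-0.005],[0.008,-0.038,-0.005],[0.008,-0.038,0],[0.008,-0.038,0]],"dr":[[0,0,0],[0,0,0],[0,0,0],[0,0,0],[0,0,0],[0,0,0],[0,0,0],[0,0,0],[0,0,0],[0,0,0]]}'
python3 -m creep '{"hand":[-1,-1,-1,-1],"translation":[[0,-0.015,0],[0,-0.011,0],[0,0,0],[0,0,0]],"dr":[[0,0,-0.05],[0,0,-0.05],[0,0,0],[0,0,0]]}'
python3 - <<'E'
from h import *
o=get_obs(); print(o['clock'],o['position'],o['q'])
c=save('wrist','wrist2.png'); cv2.imwrite('pics/wrist2b.png',cv2.convertScaleAbs(c['pixels'],alpha=1.4))
E
```

```text
clock: 2.95
position: [541.7, 36.8, 301.8]
tcp_rot: [1.0, 0.017, 0.001, -0.0]
wrist_force: [0.1, -0.7, -0.1]
gripper_width: 85.6
clock: 3.28
position: [540.1, 61.1, 301.2]
tcp_rot: [0.998, 0.068, -0.0, 0.0]
wrist_force: [0.4, -0.2, 0.4]
gripper_width: 85.6
3.2833 [540.09344136  61.08162421 301.23285944] [ 1.12713467e-01  1.11083925e-01  3.40275084e-01  1.80014134e+00
 -1.85803936e-04  1.54793847e+00]
```

View pics/wrist2b.png

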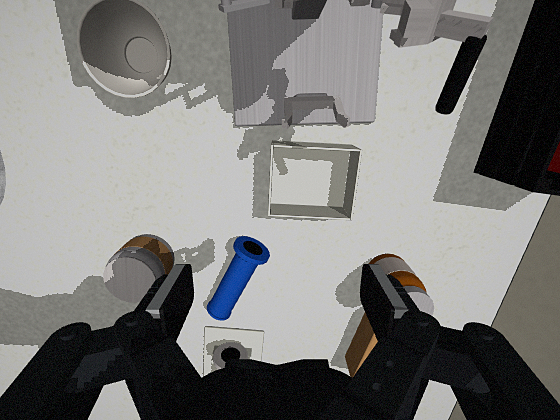

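```bash
python3 -m creep '{"hand":[-1,-1,-1,-1,-1,-1,-1],"translation":[[0.018,-0.030,-0.015],[0,0,0],[0,0,0],[0,0,0],[0,0,0],[0,0,0],[0,0,0]],"dr":[[0,0,0],[0.105,0,0],[0.105,0,0],[0.105,0,0],[0.105,0,0],[0.104,0,0],[0,0,0]]}'
python3 -m creep '{"hand":[-1,-1],"translation":[[0,0,0],[0,0,0]],"dr":[[0,0,0],[0,0,0]]}'
python3 - <<'E'
from h import *
o=get_obs(); print(o['clock'],o['position'],o['q'],Rn.from_quat(o['tcp_rot']).as_matrix().round(3))
c=save('wrist','wrist3.png'); cv2.imwrite('pics/wrist3b.png',cv2.convertScaleAbs(c['pixels'],alpha=1.4))
E
```

```text
clock: 3.92
position: [554.3, 89.8, 314.2]
tcp_rot: [0.963, 0.063, -0.019, -0.261]
wrist_force: [0.2, 0.2, -0.5]
gripper_width: 85.2
clock: 4.08
position: [554.0, 92.1, 316.5]
tcp_rot: [0.964, 0.065, -0.018, -0.257]
wrist_force: [0.1, 0.7, -0.6]
gripper_width: 85.4
4.0833 [554.00258146  92.12329279 316.47171425] [-0.08454402  0.21975581  0.41634839  1.89251494  0.50777236  1.31822631] [[ 0.991  0.117 -0.068]
 [ 0.135 -0.859  0.494]
 [-0.    -0.498 -0.867]]
```

View pics/wrist3b.png

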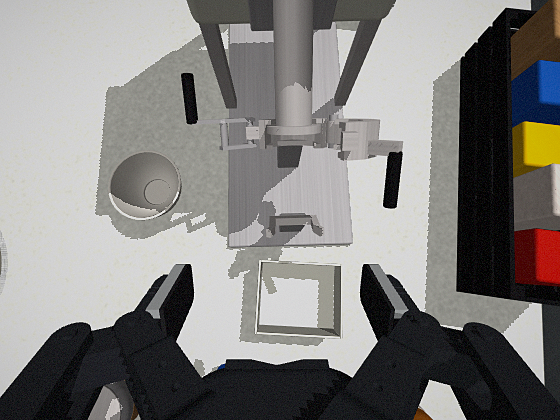

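The wrist view shows the chute tube at (295,65), its flange at (293,127), the fork at (293,222), the open jaw handle at (393,180) and the latch handle at (189,98). Fitting from its depth:

```bash
cat > fit.py <<'E'
from h import *
from scipy.optimize import least_squares
def ax(yaw,el): return np.array([-np.sin(yaw)*np.cos(el),np.cos(yaw)*np.cos(el),np.sin(el)])
def cyl(R,p,r):
    y=ax(p[2],p[3]);q=R-[p[0],p[4],p[1]];q=q-np.outer(q@y,y);return np.linalg.norm(q,axis=1)-r
def fitc(A,r,p0,fixdir=None,tol=4):
    y0=p0[4]
    full=lambda v:[v[0],v[1],v[2],v[3],y0] if fixdir is None else [v[0],v[1],*fixdir,y0]
    v=np.array(p0[:4] if fixdir is None else p0[:2],float)
    for i in range(10):
        k=abs(cyl(A,full(v),r))<(tol if i>4 else 3*tol); v=least_squares(lambda v:cyl(A[k],full(v),r),v,loss='soft_l1',f_scale=1).x
    f=full(v); y=ax(f[2],f[3]); t=(A[k]-[f[0],f[4],f[1]])@y
    return f,y,k.sum(),np.median(abs(cyl(A[k],f,r))),t,A[k]
E
python3 - <<'E'
from fit import *
c=load('wrist3.png'); W=world(c)
def reg(v0,v1,u0,u1,dark=False):
    a=W[v0:v1,u0:u1]; 
    a=a[c['pixels'][v0:v1,u0:u1].max(2)<45] if dark else a.reshape(-1,3)
    return a[~np.isnan(a[:,0])]
A=reg(15,112,270,320); print(len(A))
f,y,n,e,t,_=fitc(A,20,[545,225,.13,.52,250])
print(f,n,e,t.min(),t.max())
o=np.array([f[0],f[4],f[1]]); C=o+(175-o[2])/y[2]*y; print('y',y,'C',C)
x=np.array([y[1],-y[0],0]);x/=np.linalg.norm(x);z=np.cross(x,y)
B=np.stack([x,y,z]); 
def loc(P): return (P-C)@B.T
# flange
Fp=loc(reg(112,140,260,330)); Fp=Fp[(Fp[:,2]>20)&(abs(Fp[:,0])<31)]; rr=np.hypot(Fp[:,0],Fp[:,2]); k=abs(rr-30)<3
print('flange y',np.percentile(Fp[k,1],[0,2,50,98,100]),k.sum(),'fit x',Fp[k,0].min(),Fp[k,0].max(),Fp[k,2].max())
for nm,b in(('jaw',(148,212,380,406)),('latch',(68,128,178,202))):
    P=reg(*b,dark=True); L=loc(P); L=L[L[:,2]>-40]; print(nm,len(L),np.percentile(L,[0,2,50,98,100],axis=0).round(1).tolist())
Fk=loc(reg(205,240,262,325)); Fk=Fk[Fk[:,2]>-15]; print('fork',len(Fk),np.percentile(Fk,[1,50,99],axis=0).round(1).tolist())
np.savez('clamp.npz',C=C,B=B)
E
```

```text
4828
[np.float64(550.1387567202086), np.float64(225.9643770928554), np.float64(0.21923914859321414), np.float64(0.5176442760563303), 250] 2080 1.3356159085892507 -14.526422982753223 73.31462954864557
y [-0.18899348  0.84818651  0.49483442] C [569.60372222 162.64290489 175.        ]Traceback (most recent call last):
  File "<stdin>", line 16, in <module>
    return _quantile_unchecked(
        a, q, axis, out, overwrite_input, method, keepdims, weights)
    return _ureduce(a,
                    func=_quantile_ureduce_func,
    ...<5 lines>...
                    overwrite_input=overwrite_input,
                    method=method)
    r = func(a, **kwargs)
    result = _quantile(arr,
                       quantiles=q,
    ...<2 lines>...
                       out=out,
                       weights=wgt)
    slices_having_nans = np.isnan(arr[-1, ...])
                                  ~~~^^^^^^^^^
IndexError: index -1 is out of bounds for axis 0 with size 0
```

```bash
python3 - <<'E'
from h import *
c=load('wrist3.png'); W=world(c)
for v in (20,40,60,80,100,110,120,128,136,145,160): print(v,[W[v,u].round(0).tolist() for u in (262,270,275,283,294,305,312,318,325)])
E
```

```text
20 [[504.0, 345.0, 209.0], [513.0, 345.0, 210.0], [521.0, 322.0, 236.0], [530.0, 318.0, 241.0], [540.0, 317.0, 243.0], [550.0, 320.0, 241.0], [557.0, 327.0, 235.0], [564.0, 353.0, 209.0], [571.0, 354.0, 209.0]]
40 [[473.0, 490.0, 8.0], [488.0, 491.0, 9.0], [523.0, 307.0, 227.0], [532.0, 303.0, 233.0], [542.0, 302.0, 236.0], [553.0, 306.0, 233.0], [560.0, 314.0, 225.0], [575.0, 502.0, 10.0], [588.0, 503.0, 11.0]]
60 [[479.0, 448.0, 8.0], [493.0, 449.0, 10.0], [525.0, 294.0, 215.0], [534.0, 287.0, 226.0], [545.0, 287.0, 227.0], [555.0, 292.0, 224.0], [562.0, 299.0, 216.0], [579.0, 462.0, 9.0], [592.0, 463.0, 10.0]]
80 [[485.0, 409.0, 8.0], [499.0, 410.0, 9.0], [527.0, 278.0, 205.0], [536.0, 272.0, 216.0], [547.0, 272.0, 218.0], [558.0, 276.0, 215.0], [565.0, 284.0, 205.0], [584.0, 421.0, 10.0], [596.0, 423.0, 9.0]]
100 [[490.0, 369.0, 9.0], [504.0, 371.0, 10.0], [529.0, 261.0, 195.0], [538.0, 255.0, 207.0], [550.0, 256.0, 209.0], [561.0, 260.0, 205.0], [578.0, 381.0, 10.0], [588.0, 382.0, 9.0], [600.0, 384.0, 10.0]]
110 [[493.0, 349.0, 11.0], [507.0, 352.0, 9.0], [530.0, 255.0, 186.0],
[... 467 characters left out ...]
231.0, 202.0], [572.0, 234.0, 197.0], [579.0, 238.0, 191.0], [588.0, 248.0, 172.0]]
136 [[519.0, 231.0, 169.0], [526.0, 237.0, 157.0], [532.0, 241.0, 151.0], [541.0, 244.0, 147.0], [554.0, 247.0, 145.0], [nan, nan, nan], [576.0, 246.0, 153.0], [582.0, 243.0, 162.0], [589.0, 241.0, 168.0]]
145 [[519.0, 223.0, 163.0], [528.0, 224.0, 161.0], [533.0, 231.0, 147.0], [543.0, 235.0, 141.0], [556.0, 238.0, 139.0], [569.0, 238.0, 143.0], [577.0, 236.0, 149.0], [583.0, 232.0, 161.0], [591.0, 233.0, 161.0]]
160 [[506.0, 259.0, 9.0], [520.0, 261.0, 10.0], [528.0, 262.0, 9.0], [542.0, 251.0, 44.0], [560.0, 254.0, 43.0], [578.0, 269.0, 9.0], [590.0, 270.0, 10.0], [600.0, 272.0, 10.0], [612.0, 273.0, 9.0]]
```

```bash
cat > cl.py <<'E'
from fit import *
import sys
fn=sys.argv[1]; 
E
python3 - <<'E'
from fit import *
c=load('wrist3.png'); W=world(c)
def reg(v0,v1,u0,u1,dark=False):
    a=W[v0:v1,u0:u1]; 
    a=a[c['pixels'][v0:v1,u0:u1].max(2)<45] if dark else a.reshape(-1,3)
    return a[~np.isnan(a[:,0])]
A=reg(30,112,270,320); A=A[A[:,2]>150]
f,y,n,e,t,_=fitc(A,20,[545,200,.13,.52,280])
print(f,n,e,t.min(),t.max())
o=np.array([f[0],f[4],f[1]]); C=o+(175-o[2])/y[2]*y; print('y',y,'C',C)
x=np.array([y[1],-y[0],0]);x/=np.linalg.norm(x);z=np.cross(x,y)
B=np.stack([x,y,z]); 
def loc(P): return (P-C)@B.T
Fp=loc(reg(112,140,260,330)); rr=np.hypot(Fp[:,0],Fp[:,2]); k=(abs(rr-30)<3)&(Fp[:,2]>8)
print('flange y',np.percentile(Fp[k,1],[0,2,50,98,100]),k.sum(),'fit x',Fp[k,0].min(),Fp[k,0].max(),Fp[k,2].max(),np.median(rr[k]))
for nm,b in(('jaw',(148,212,380,406)),('latch',(68,128,178,202))):
    P=reg(*b,dark=True); L=loc(P); L=L[L[:,2]>-60]; print(nm,len(L),np.percentile(L,[0,2,50,98,100],axis=0).round(1).tolist())
Fk=loc(reg(205,240,262,325)); Fk=Fk[Fk[:,2]>-35]; print('fork',len(Fk),np.percentile(Fk,[1,50,99],axis=0).round(1).tolist())
S=loc(reg(125,160,215,330)); S=S[S[:,2]>-60]
print('trough ends x', [ (a,S[(abs(S[:,2])<6)&(S[:,0]>a)&(S[:,0]<a+5)].shape[0]) for a in range(-60,60,5)])
np.savez('clamp.npz',C=C,B=B)
E
```

```text
[np.float64(546.2883119660135), np.float64(199.0146163954678), np.float64(0.16289328317511928), np.float64(0.5222069525171047), 280] 3118 0.38301092019031735 -27.25843964816617 51.2283756337053
y [-0.14055941  0.855247    0.49879416] C [553.05559301 238.82383902 175.        ]
flange y [-1.4356691  -1.10364841  2.79093043  6.58807135  6.66519877] 430 fit x -29.16040281051555 28.395513238476596 31.699292890336306 29.898749547007704
jaw 780 [[73.4, -60.8, 86.5], [73.9, -59.1, 88.4], [77.7, -35.0, 93.5], [84.1, -12.6, 95.5], [84.8, -11.5, 96.5]]
latch 586 [[-111.3, 12.4, 19.5], [-110.8, 13.5, 21.2], [-104.7, 36.6, 25.8], [-100.4, 58.3, 27.7], [-100.0, 59.3, 28.4]]
fork 759 [[-33.7, -126.2, -33.7], [1.5, -113.0, -19.7], [33.6, -110.2, 17.9]]
trough ends x [(-60, 18), (-55, 4), (-50, 1), (-45, 1), (-40, 72), (-35, 72), (-30, 9), (-25, 4), (-20, 1), (-15, 0), (-10, 0), (-5, 0), (0, 0), (5, 0), (10, 0), (15, 0), (20, 1), (25, 6), (30, 69), (35, 113), (40, 1), (45, 0), (50, 0), (55, 0)]
```

```bash
cat > plan.py <<'E'
from h import *
k=np.load('clamp.npz'); B=k['B']; C=k['C']-1.0*B[1]
CL=lambda *p: C+np.array(p,float)@B
Rt=np.stack([B[0],-B[1],-B[2]],1)   # tool for clamp work
def to(P,R=None):
    o=get_obs(); R0=Rn.from_quat(o['tcp_rot']).as_matrix()
    print('pos',o['position'].round(1),'tool-frame mm',(R0.T@(np.asarray(P)-o['position'])).round(1), 'world d',(np.asarray(P)-o['position']).round(1))
    if R is not None: print('dr',Rn.from_matrix(R0.T@R).as_rotvec().round(4),'; shift if turned first',(R.T@(np.asarray(P)-o['position'])).round(1))
def spoutR(yaw=.0367): 
    c,s=np.cos(yaw),np.sin(yaw); return np.array([[c,s,0],[s,-c,0],[0,0,-1.]])
E
python3 - <<'E'
from plan import *
to([507,-332.2,120],spoutR())
E
```

```text
pos [553.9  92.8 316.9] tool-frame mm [-104.6  457.5  -36. ] world d [ -46.9 -425.  -196.9]
dr [-0.5214  0.0255  0.0981] ; shift if turned first [-62.4 423.  196.9]
```

```bash
python3 -m creep '{"hand":[-1,-1,-1,-1,-1],"translation":[[0,0.025,0],[0,0.03,0],[0,0.03,0],[0,0.03,0],[0,0.03,0]],"dr":[[-0.104,0.005,0.02],[-0.104,0.005,0.02],[-0.104,0.005,0.02],[-0.104,0.005,0.019],[-0.105,0.005,0.019]]}'
python3 - <<'E'
from plan import *
to([507,-332.2,120],spoutR())
E
```

```text
clock: 4.55
position: [566.9, -43.7, 273.8]
tcp_rot: [1.0, 0.019, 0.001, 0.002]
wrist_force: [0.2, -0.2, 1.0]
gripper_width: 85.0
pos [566.9 -43.7 273.8] tool-frame mm [-70.9 285.4 154.9] world d [ -59.9 -288.5 -153.8]
dr [ 0.0042 -0.001   0.001 ] ; shift if turned first [-70.5 286.1 153.8]
```

```bash
python3 -m creep '{"hand":[-1,-1,-1,-1,-1,-1,-1,-1,-1,-1],"translation":[[-0.008,0.036,0.007],[-0.008,0.036,0.007],[-0.008,0.036,0.007],[-0.008,0.036,0.015],[-0.008,0.036,0.015],[-0.008,0.036,0.015],[-0.008,0.030,0.02],[-0.008,0.020,0.03],[-0.006,0.015,0.03],[0,0,0]],"dr":[[0.004,0,0.001],[0,0,0],[0,0,0],[0,0,0],[0,0,0],[0,0,0],[0,0,0],[0,0,0],[0,0,0],[0,0,0]]}'
python3 - <<'E'
from plan import *
W=world(load('wrist1.png'))
P=W[160:260,425:560].reshape(-1,3); P=P[P[:,2]>40]; print('can',P.min(0),P.max(0))
P=W[215:300,180:265].reshape(-1,3); P=P[P[:,2]>5]; print('brush',P.min(0),P.max(0))
to([507,-332.2,27.3],spoutR())
E
```

```text
clock: 5.38
position: [504.3, -326.3, 119.7]
tcp_rot: [1.0, 0.017, -0.004, -0.004]
wrist_force: [-0.5, 0.9, -1.4]
gripper_width: 85.3
can [ 676.54701851 -402.14362264   40.03278253] [ 748.57647298 -329.14768495  112.37062559]
brush [ 357.63206219 -532.77198249    5.01679439] [ 464.63304573 -338.74088531  263.57590141]
pos [ 504.3 -326.3  119.7] tool-frame mm [ 3.2  6.8 92.3] world d [  2.7  -5.9 -92.4]
dr [-0.0085  0.0078 -0.002 ] ; shift if turned first [ 2.5  6.  92.4]
```

```bash
python3 -m creep '{"hand":[-1,-1],"translation":[[0,0,0],[0,0,0]],"dr":[[0,0,0],[0,0,0]]}'
python3 - <<'E'
from plan import *
to([507,-332.2,27.3],spoutR())
E
```

```text
clock: 5.55
position: [507.8, -324.9, 127.2]
tcp_rot: [1.0, 0.019, 0.0, -0.002]
wrist_force: [0.4, -0.4, 0.9]
gripper_width: 85.5
pos [ 507.8 -324.9  127.2] tool-frame mm [-1.1  7.7 99.9] world d [ -0.8  -7.3 -99.9]
dr [-0.0048 -0.0002  0.0011] ; shift if turned first [-1.1  7.3 99.9]
```

```bash
python3 -m creep '{"hand":[-1,-1,-1,-1,-1,-1],"translation":[[-0.001,0.007,0.01],[0,0,0.03],[0,0,0.03],[0,0,0.03],[0,0,0],[0,0,0]],"dr":[[-0.004,0,0.001],[0,0,0],[0,0,0],[0,0,0],[0,0,0],[0,0,0]]}'
python3 - <<'E'
from plan import *
to([507,-332.2,27.3],spoutR())
c=save('wrist','wrist4.png')
E
```

```text
clock: 6.05
position: [505.9, -331.6, 25.1]
tcp_rot: [1.0, 0.018, -0.001, -0.001]
wrist_force: [0.4, 1.0, 1.5]
gripper_width: 85.4
pos [ 505.9 -331.6   25.1] tool-frame mm [ 1.1  0.6 -2.2] world d [ 1.1 -0.6  2.2]
dr [-0.003   0.0028  0.0003] ; shift if turned first [ 1.1  0.7 -2.2]
```

View pics/wrist4.png

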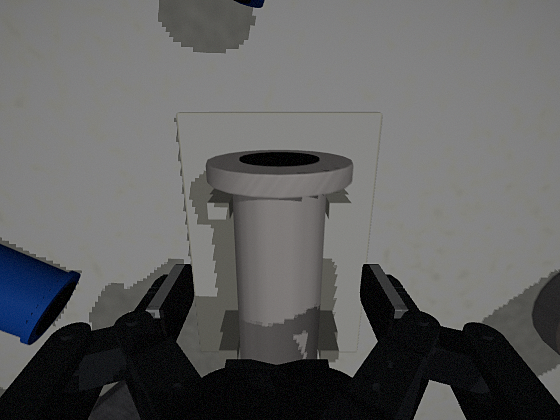

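The tube at (280,270) sits centred between the pads at (178,290) and (375,290). Closing.

```bash
python3 -m creep '{"hand":[-0.4,0,0.4,1,1,1,1,1],"translation":[[0.001,0,-0.001],[0,0,0],[0,0,0],[0,0,0],[0,0,0],[0,0,0],[0,0,0],[0,0,0]],"dr":[[0,0,0],[0,0,0],[0,0,0],[0,0,0],[0,0,0],[0,0,0],[0,0,0],[0,0,0]]}' 70
python3 - <<'E'
from plan import *
o=get_obs();print(o['wrist_force'],o['gripper_width']);to([507,-332.2,27.3],spoutR())
c=save('wrist','wrist5.png')
E
```

```text
clock: 6.77
position: [507.8, -332.7, 27.8]
tcp_rot: [1.0, 0.018, 0.0, -0.001]
wrist_force: [0.3, 0.3, 6.6]
gripper_width: 38.2
[0.31238411 0.31076369 6.63724955] 38.207661142163445
pos [ 507.8 -332.7   27.8] tool-frame mm [-0.8 -0.6  0.5] world d [-0.8  0.5 -0.5]
dr [-0.001  -0.0008 -0.0006] ; shift if turned first [-0.8 -0.6  0.5]
```

View pics/wrist5.png

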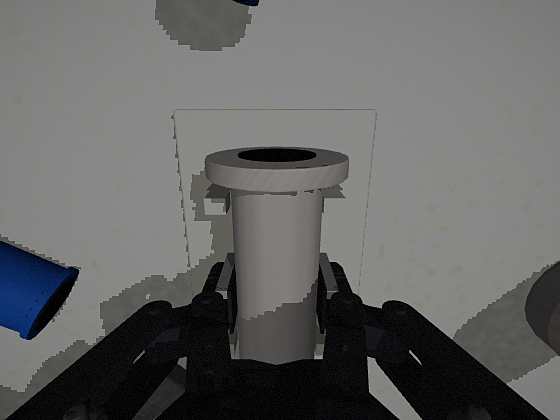

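```bash
python3 -m creep '{"hand":[1,1,1,1,1,1,1,1,1],"translation":[[0,0,-0.004],[0,0,-0.01],[0,0,-0.02],[0,0,-0.03],[0,0,-0.035],[0,0,-0.035],[0,0,-0.035],[0,0,-0.035],[0,0,-0.02]],"dr":[[0,0,0],[0,0,0],[0,0,0],[0,0,0],[0,0,0],[0,0,0],[0,0,0],[0,0,0],[0,0,0]]}'
python3 - <<'E'
from plan import *
o=get_obs();print(o['wrist_force'],o['gripper_width'])
print(C,CL(0,-62,70), CL(0,-62,90)+Rt[:,2]*18.7)
to(CL(0,-62,90)+Rt[:,2]*18.7,Rt)
E
```

```text
clock: 7.57
position: [507.3, -332.8, 255.0]
tcp_rot: [1.0, 0.018, 0.001, -0.0]
wrist_force: [0.8, -0.0, -3.1]
gripper_width: 38.1
[ 0.80331442 -0.01047578 -3.12892925] 38.1120636018703
[553.19615242 237.96859202 174.50120584] [567.57323211 150.48989212 204.24640114] [567.67839089 149.85004353 205.37313776]
pos [ 507.3 -332.8  255. ] tool-frame mm [  77.7 -480.2   49.8] world d [ 60.4 482.7 -49.6]
dr [ 0.5214 -0.0345 -0.1236] ; shift if turned first [ 137.9 -379.6  275.7]
```

```bash
python3 -m creep '{"hand":[1,1,1,1,1,1,1,1,1,1],"translation":[[0.004,-0.02,0],[0.007,-0.036,0],[0.007,-0.038,0],[0.007,-0.038,0],[0.007,-0.038,0],[0.007,-0.038,0],[0.007,-0.038,0],[0.007,-0.038,0],[0.007,-0.036,0],[0.004,-0.025,0]],"dr":[[0,0,0],[0,0,0],[0,0,0],[0,0,0],[0,0,0],[0,0,0],[0,0,0],[0,0,0],[0,0,0],[0,0,0]]}'
python3 -m creep '{"hand":[1,1,1,1,1,1,1],"translation":[[0,-0.015,0],[0,0,0],[0,0,0],[0,0,0],[0,0,0],[0,0,0],[0,0,0]],"dr":[[0.08,-0.006,-0.02],[0.09,-0.006,-0.021],[0.09,-0.006,-0.021],[0.09,-0.006,-0.021],[0.09,-0.006,-0.02],[0.081,-0.005,-0.02],[0,0,0]]}'
python3 - <<'E'
from plan import *
to(CL(0,-62,90)+Rt[:,2]*18.7,Rt)
E
```

```text
clock: 8.4
position: [558.6, 17.3, 251.3]
tcp_rot: [1.0, 0.019, -0.001, -0.001]
wrist_force: [1.5, -0.2, -4.0]
gripper_width: 38.1
clock: 8.98
position: [558.2, 27.5, 249.1]
tcp_rot: [0.962, 0.077, -0.024, -0.26]
wrist_force: [0.4, 0.3, -5.5]
gripper_width: 38.0
pos [558.2  27.5 249.1] tool-frame mm [ 29.3 -81.   97.7] world d [  9.5 122.3 -43.7]
dr [-0.0068  0.0051 -0.0054] ; shift if turned first [ 29.2 -81.5  97.3]
```

```bash
python3 -m creep '{"hand":[1,1,1,1,1,1],"translation":[[0.01,-0.025,0.02],[0.01,-0.03,0.02],[0.009,-0.026,0.017],[0,0,0],[0,0,0],[0,0,0]],"dr":[[-0.003,0.002,-0.002],[-0.003,0.002,-0.002],[0,0,0],[0,0,0],[0,0,0],[0,0,0]]}'
python3 - <<'E'
from plan import *
to(CL(0,-62,90)+Rt[:,2]*18.7,Rt)
c=save('wrist','wrist6.png'); cv2.imwrite('pics/wrist6b.png',cv2.convertScaleAbs(c['pixels'],alpha=1.4))
E
```

```text
clock: 9.48
position: [570.5, 131.5, 242.3]
tcp_rot: [0.964, 0.08, -0.02, -0.255]
wrist_force: [0.3, -0.1, -3.4]
gripper_width: 38.2
pos [570.5 131.5 242.3] tool-frame mm [ 0.1  2.1 41.2] world d [ -2.9  18.3 -36.9]
dr [ 0.0055 -0.0009  0.0024] ; shift if turned first [ 0.1  2.3 41.2]
```

View pics/wrist6b.png

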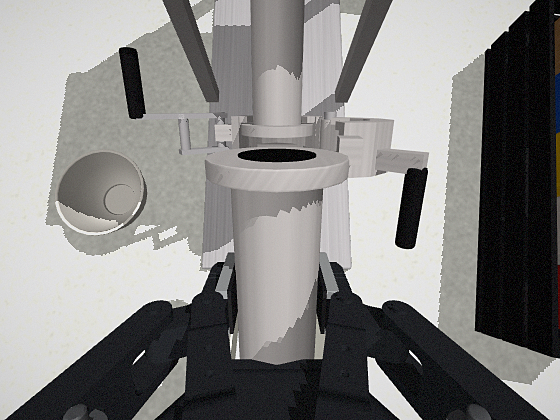

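Both the held spout flange (277,160) and the chute flange (278,130) are in view. I'll measure one relative to the other in this picture.

```bash
cat > meas.py <<'E'
from fit import *
import plan, sys
def meas(fn,chute=(5,110,245,310),sp=(195,260,225,330),fl=(150,195,200,355)):
    c=load(fn); W=world(c)
    def reg(v0,v1,u0,u1):
        a=W[v0:v1,u0:u1].reshape(-1,3); return a[~np.isnan(a[:,0])]
    B0,C0=plan.B,plan.C; o0=get_obs()
    A=reg(*chute); L=(A-C0)@B0.T; A=A[(L[:,1]>15)&(np.hypot(L[:,0],L[:,2])<28)]
    f,y,n,e,t,_=fitc(A,20,[550,185,.163,.5236,260])
    print('chute n',n,'err',round(e,2),'dir in clamp',(B0@y).round(4),'axis pt (cl)',(B0@(np.array([f[0],f[4],f[1]])-C0)).round(2))
    # axis at cy=0
    a=B0@(np.array([f[0],f[4],f[1]])-C0); d=B0@y; c0=a-a[1]/d[1]*d; print('chute axis at cy=0',c0.round(2))
    S=reg(*sp); L=(S-C0)@B0.T
    # spout cylinder in clamp frame: params x0,z0,ax,az at y=-30
    def g(p,L): 
        dd=np.array([p[2],1,p[3]]);dd=dd/np.linalg.norm(dd); q=L-[p[0],-30,p[1]]; q=q-np.outer(q@dd,dd); return np.linalg.norm(q,axis=1)-20
    p=np.array([np.median(L[:,0]),np.percentile(L[:,2],90)-20,0,0])
    for i in range(10):
        k=abs(g(p,L))<(12 if i<4 else 3); p=least_squares(lambda p:g(p,L[k]),p,loss='soft_l1',f_scale=1).x
    print('spout n',k.sum(),'err',np.median(abs(g(p,L[k]))).round(2),'x,z at cy=-30',p[:2].round(2),'slopes',p[2:].round(4))
    dd=np.array([p[2],1,p[3]]);dd/=np.linalg.norm(dd)
    F=(reg(*fl)-C0)@B0.T; q=F-[p[0],-30,p[1]]; t=q@dd; r=np.linalg.norm(q-np.outer(t,dd),axis=1); k=(r>27.5)&(r<32)
    print('spout flange rim cy',(np.percentile(t[k],[1,3,50,97,99])-30).round(2),k.sum())
    k2=(r>22)&(r<29); print('face cy',(np.percentile(t[k2],[5,50,95])-30).round(2),k2.sum())
    return W
E
python3 - <<'E'
from meas import *
meas('wrist6.png')
c=load('wrist6.png');W=world(c)
L=(W[118:142,235:325].reshape(-1,3)-plan.C)@plan.B.T; L=L[~np.isnan(L[:,0])]; r=np.hypot(L[:,0],L[:,2]); k=(r>28)&(r<32)&(L[:,2]>5); print('chute flange cy',np.percentile(L[k,1],[1,50,99]),k.sum())
E
```

```text
chute n 5366 err 0.36 dir in clamp [1.0e-04 1.0e+00 1.1e-03] axis pt (cl) [ 0.03 25.74 -0.03]
chute axis at cy=0 [ 0.03  0.   -0.06]
spout n 5728 err 0.28 x,z at cy=-30 [-7.0000e-02  1.3041e+02] slopes [-0.0016 -0.0056]
spout flange rim cy [-4.99 -4.77 -0.67  2.76  2.87] 3421
face cy [-3.12  2.67  2.87] 1149
chute flange cy [-0.2437922   3.85222885  7.71751728] 804
```

```bash
python3 -m creep '{"hand":[1,1,1,1,1,1,1,1],"translation":[[0,0.004,0],[0,0,0.015],[0,0,0.02],[0,0,0.02],[0,0,0.02],[0,0,0.013],[0,0,0],[0,0,0]],"dr":[[0.005,0,0.002],[0,0,0],[0,0,0],[0,0,0],[0,0,0],[0,0,0],[0,0,0],[0,0,0]]}'
python3 - <<'E'
from meas import *
plan.to(plan.CL(0,-62,40)+plan.Rt[:,2]*18.7,plan.Rt)
c=save('wrist','wrist7.png'); cv2.imwrite('pics/wrist7b.png',cv2.convertScaleAbs(c['pixels'],alpha=1.4))
meas('wrist7.png',chute=(5,110,235,320))
E
```

```text
clock: 10.2
position: [564.2, 170.5, 163.3]
tcp_rot: [0.963, 0.078, -0.021, -0.258]
wrist_force: [-1.3, -0.9, -3.1]
gripper_width: 38.1
pos [564.2 170.5 163.3] tool-frame mm [ 0.1 -2.8  3.1] world d [-0.6  4.  -1.3]
dr [-0.0012 -0.0005 -0.0016] ; shift if turned first [ 0.1 -2.8  3.1]
chute n 8203 err 0.35 dir in clamp [1.e-03 1.e+00 2.e-04] axis pt (cl) [ 6.000e-02  2.574e+01 -2.000e-02]
chute axis at cy=0 [ 0.04  0.   -0.03]
spout n 5731 err 0.28 x,z at cy=-30 [ 0.13 42.52] slopes [0.002  0.0002]
spout flange rim cy [-10.32 -10.08  -5.97  -2.55  -2.44] 3407
face cy [-8.89 -2.62 -2.42] 1130
```

View pics/wrist7b.png

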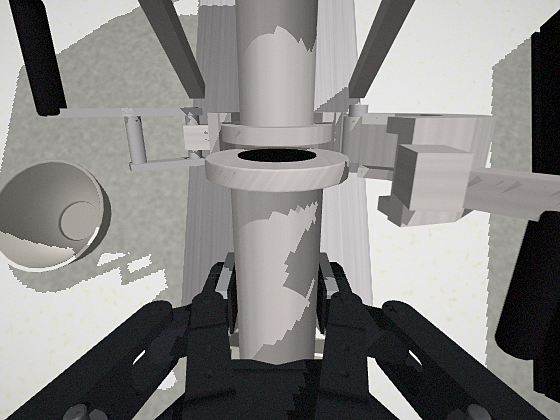

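```bash
python3 -m creep '{"hand":[1,1,1,1,1,1],"translation":[[0,-0.001,0.005],[0,0,0.01],[0,0,0.01],[0,0,0.007],[0,0,0],[0,0,0]],"dr":[[-0.001,0,-0.002],[0,0,0],[0,0,0],[0,0,0],[0,0,0],[0,0,0]]}'
python3 - <<'E'
from meas import *
print(get_obs()['wrist_force'],get_obs()['wrist_torque'])
c=save('wrist','wrist8.png'); cv2.imwrite('pics/wrist8b.png',cv2.convertScaleAbs(c['pixels'],alpha=1.4))
meas('wrist8.png',chute=(5,110,225,330))
E
```

```text
clock: 10.75
position: [561.2, 188.2, 135.8]
tcp_rot: [0.963, 0.079, -0.021, -0.258]
wrist_force: [-0.3, -0.3, -2.8]
gripper_width: 38.1
[-0.28433898 -0.32116093 -2.83315351] [-0.81873985 -0.16624113 -0.03501676]
chute n 10268 err 0.33 dir in clamp [7.e-04 1.e+00 5.e-04] axis pt (cl) [ 8.000e-02  2.574e+01 -2.000e-02]
chute axis at cy=0 [ 0.06  0.   -0.03]
spout n 5728 err 0.29 x,z at cy=-30 [-0.06  9.58] slopes [-0.0027  0.0015]
spout flange rim cy [-8.45 -8.2  -4.07 -0.6  -0.49] 3399
face cy [-6.52 -0.62  2.82] 1417
```

View pics/wrist8b.png

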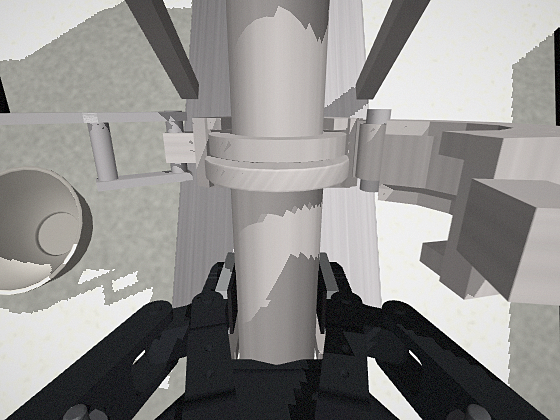

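```bash
python3 -m creep '{"hand":[1,1,1,1,1,1],"translation":[[0,0.0003,0.003],[0,0,0.003],[0,0,0.002],[0,0,0.001],[0,0,0],[0,0,0]],"dr":[[0,0,0.002],[0,0,0],[0,0,0],[0,0,0],[0,0,0],[0,0,0]]}'
python3 - <<'E'
from meas import *
print(get_obs()['wrist_force'],get_obs()['wrist_torque'])
c=save('wrist','wrist9.png')
meas('wrist9.png',chute=(5,110,225,330))
E
```

```text
clock: 11.3
position: [561.0, 192.2, 128.4]
tcp_rot: [0.963, 0.078, -0.021, -0.257]
wrist_force: [0.1, -0.4, -3.6]
gripper_width: 38.3
[ 0.12656441 -0.38809112 -3.61859002] [-0.80410542 -0.11381106  0.05749144]
chute n 10794 err 0.34 dir in clamp [ 1.2e-03  1.0e+00 -2.0e-04] axis pt (cl) [ 0.08 25.73 -0.03]
chute axis at cy=0 [ 0.05  0.   -0.02]
spout n 5722 err 0.29 x,z at cy=-30 [0.42 1.31] slopes [0.0018 0.0005]
spout flange rim cy [-18.12 -14.27  -2.23   4.39   4.77] 5492
face cy [-16.61   1.02   4.45] 1969
```

```bash
python3 -m creep '{"hand":[1,1,1],"translation":[[-0.0004,0,0.001],[0,0,0.001],[0,0,0]],"dr":[[0,0,-0.002],[0,0,0],[0,0,0]]}'
python3 - <<'E'
from meas import *
print(get_obs()['wrist_force'],get_obs()['wrist_torque'])
c=save('wrist','wrist10.png')
meas('wrist10.png',chute=(5,110,225,330))
E
python3 -m creep '{"hand":[1,1,1],"translation":[[0,0,0.001],[0,0,0.0],[0,0,0]],"dr":[[0,0,0],[0,0,0],[0,0,0]]}'
python3 - <<'E'
from meas import *
print(get_obs()['wrist_force'],get_obs()['wrist_torque'])
c=save('wrist','wrist11.png'); cv2.imwrite('pics/wrist11b.png',cv2.convertScaleAbs(c['pixels'],alpha=1.4))
meas('wrist11.png',chute=(5,110,225,330))
E
```

```text
clock: 11.6
position: [560.6, 192.9, 127.1]
tcp_rot: [0.963, 0.079, -0.02, -0.257]
wrist_force: [-0.8, -2.9, -0.8]
gripper_width: 37.8
[-0.76697106 -2.93094354 -0.75631125] [-0.93763038  0.00843643  0.15745273]
chute n 10899 err 0.34 dir in clamp [ 1.2e-03  1.0e+00 -7.0e-04] axis pt (cl) [ 9.000e-02  2.573e+01 -2.000e-02]
chute axis at cy=0 [ 0.06  0.   -0.  ]
spout n 5735 err 0.29 x,z at cy=-30 [ 0.04 -0.15] slopes [-0.0019  0.0033]
spout flange rim cy [-18.08 -15.23  -2.06   4.66   5.09] 5712
face cy [-18.63  -1.95   2.76] 707
clock: 11.9
position: [560.6, 193.0, 127.0]
tcp_rot: [0.963, 0.079, -0.02, -0.257]
wrist_force: [-2.6, -8.7, 7.5]
gripper_width: 38.2
[-2.59535436 -8.71627607  7.46599376] [-1.25078814  0.65199874  0.52250168]
chute n 10914 err 0.34 dir in clamp [-2.e-04  1.e+00 -9.e-04] axis pt (cl) [ 9.000e-02  2.573e+01 -1.000e-02]
chute axis at cy=0 [0.1  0.   0.01]
spout n 5731 err 0.28 x,z at cy=-30 [ 0.04 -0.2 ] slopes [-0.0013  0.0026]
spout flange rim cy [-18.11 -15.17  -2.04   4.71   5.13] 5745
face cy [-18.62  -1.99   1.91] 638
```

View pics/wrist11b.png

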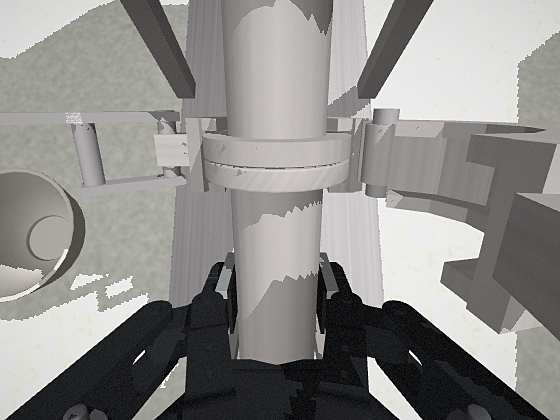

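Contact is felt with the axis at z ≈ -0.2 mm, and there is only a hairline gap between the flanges at (277,167). I'll press the flange gently uphill and release.

```bash
python3 -m creep '{"hand":[1,1,0.4,0,-0.5,-0.5,-0.5],"translation":[[0,-0.0008,0],[0,0,-0.0005],[0,0,0],[0,0,0],[0,0,0],[0,0,0],[0,0,0]],"dr":[[0,0,0],[0,0,0],[0,0,0],[0,0,0],[0,0,0],[0,0,0],[0,0,0]]}' 20
python3 - <<'E'
from meas import *
print(get_obs()['wrist_force'],get_obs()['wrist_torque'])
c=save('wrist','wrist12.png'); cv2.imwrite('pics/wrist12b.png',cv2.convertScaleAbs(c['pixels'],alpha=1.4))
meas('wrist12.png',chute=(5,110,225,330))
E
```

```text
clock: 12.53
position: [560.4, 194.2, 126.8]
tcp_rot: [0.963, 0.079, -0.02, -0.258]
wrist_force: [0.7, 0.6, -0.9]
gripper_width: 64.0
[ 0.71458662  0.61448221 -0.91128175] [-0.44047635 -0.11440609 -0.00228622]
chute n 10927 err 0.34 dir in clamp [ 1.e-04  1.e+00 -0.e+00] axis pt (cl) [ 0.1  25.73 -0.03]
chute axis at cy=0 [ 0.09  0.   -0.02]
spout n 5740 err 0.28 x,z at cy=-30 [ 0.11 -0.16] slopes [-0.0016  0.0028]
spout flange rim cy [-17.68  -8.68  -1.25   5.81   6.22] 6224
face cy [-18.51  -1.86   4.22] 581
```

View pics/wrist12b.png

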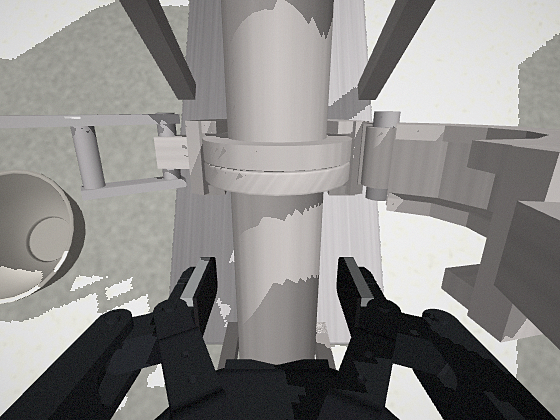

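The spout stayed put after release: the flanges are flush at (277,165) and the axis is at about (0.1, -0.2) mm. Now back off along the clamp's z and over to the jaw handle.

```bash
python3 -m creep '{"hand":[-0.5,-0.5,-0.5,-0.5,-0.5,-0.5,-0.5],"translation":[[0,0,-0.01],[0,0,-0.025],[0,0,-0.035],[0,0,-0.035],[0,0,-0.03],[0,0,-0.01],[0,0,0]],"dr":[[0,0,0],[0,0,0],[0,0,0],[0,0,0],[0,0,0],[0,0,0],[0,0,0]]}'
python3 - <<'E'
from meas import *
plan.to(plan.CL(79.3,-40,125),plan.Rt)
c=save('wrist','wrist13.png'); cv2.imwrite('pics/wrist13b.png',cv2.convertScaleAbs(c['pixels'],alpha=1.4))
W=world(c); L=((W-plan.C)@plan.B.T); d=(c['pixels'].max(2)<45)
k=d&(abs(L[...,0]-79)<20)&(abs(L[...,1]+36)<35)&(abs(L[...,2]-90)<20); q=L[k]; print(k.sum(),np.percentile(q,[0,2,50,98,100],axis=0).round(1).tolist())
r=least_squares(lambda p:np.hypot(q[:,0]-p[0],q[:,2]-p[1])-6,[79,89],loss='soft_l1'); print('rod',r.x)
E
```

```text
clock: 13.17
position: [573.0, 121.3, 255.2]
tcp_rot: [0.963, 0.079, -0.018, -0.257]
wrist_force: [1.1, -0.1, 0.5]
gripper_width: 63.9
pos [573.  121.3 255.2] tool-frame mm [ 78.7 -22.1   4.3] world d [74.2 33.8  7.7]
dr [ 0.0004 -0.0056  0.0024] ; shift if turned first [ 78.7 -22.3   3.9]
1369 [[73.5, -59.7, 86.6], [73.8, -58.1, 88.7], [77.5, -33.5, 93.6], [83.7, -11.6, 95.5], [84.6, -10.6, 96.6]]
rod [79.94359712 88.63195507]
```

View pics/wrist13b.png

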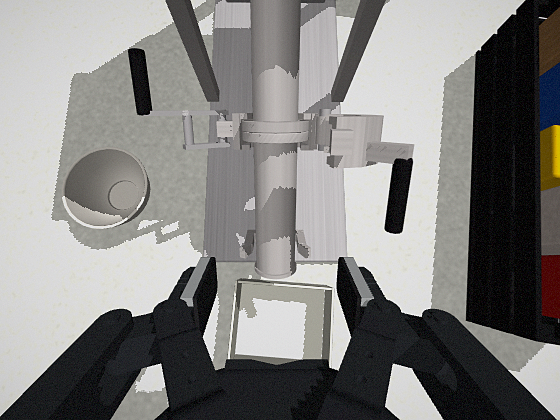

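The spout lies in saddle and fork (plain end at (275,265) between the prongs). The jaw rod is at (398,195). Moving over it.

```bash
python3 -m creep '{"hand":[-0.4,-0.4,-0.4,-0.4,-0.4,-0.4],"translation":[[0.025,-0.007,0],[0.03,-0.008,0],[0.024,-0.007,0],[0,0,0.015],[0,0,0],[0,0,0]],"dr":[[0,-0.005,0.002],[0,0,0],[0,0,0],[0,0,0],[0,0,0],[0,0,0]]}'
python3 - <<'E'
from meas import *
plan.to(plan.CL(79.5,-40,70.3),plan.Rt)
c=save('wrist','wrist14.png'); cv2.imwrite('pics/wrist14b.png',cv2.convertScaleAbs(c['pixels'],alpha=1.4))
E
```

```text
clock: 13.72
position: [644.4, 162.5, 247.8]
tcp_rot: [0.963, 0.079, -0.025, -0.257]
wrist_force: [-0.6, -0.2, 1.0]
gripper_width: 59.9
pos [644.4 162.5 247.8] tool-frame mm [ 2.1 -0.8 37.7] world d [ -1.4  19.6 -32.3]
dr [-0.0008  0.0083 -0.0013] ; shift if turned first [ 1.7 -0.9 37.7]
```

View pics/wrist14b.png

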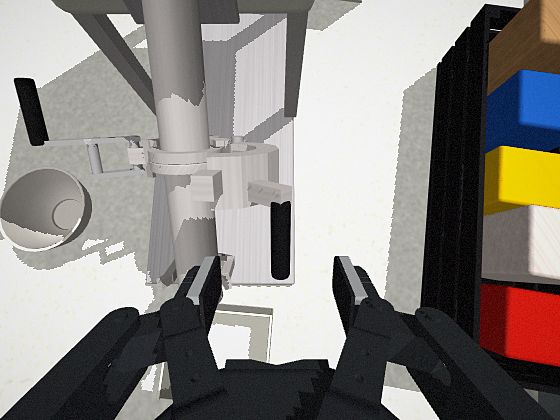

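```bash
python3 -m creep '{"hand":[-0.4,-0.4,-0.4,-0.4],"translation":[[0.002,-0.001,0.01],[0,0,0.018],[0,0,0.01],[0,0,0]],"dr":[[0,0.006,0],[0,0,0],[0,0,0],[0,0,0]]}'
python3 -m creep '{"hand":[0.3,1,1,1,1,1,1],"translation":[[0,0,0],[0,0,0],[0,0,0],[0,0,0],[0,0,0],[0,0,0],[0,0,0]],"dr":[[0,0,0],[0,0,0],[0,0,0],[0,0,0],[0,0,0],[0,0,0],[0,0,0]]}' 40
python3 - <<'E'
from meas import *
o=get_obs(); print(o['wrist_force'],o['q'].round(2))
p=plan.B@(o['position']+(-18.7)*Rn.from_quat(o['tcp_rot']).as_matrix()[:,2]-plan.C); print('grasp pt clamp',p)
c=save('wrist','wrist15.png'); cv2.imwrite('pics/wrist15b.png',cv2.convertScaleAbs(c['pixels'],alpha=1.4))
# arc
a0=np.arctan2(p[2],p[0]-44); a1=np.arctan2(46,-84); print(a0,a1,np.hypot(p[2],p[0]-44))
a=np.linspace(a0,a1,14); X=44+96*np.cos(a);Z=96*np.sin(a)
for i in range(13): print((X[i+1]-X[i]).round(1),-(Z[i+1]-Z[i]).round(1))
E
```

```text
clock: 14.1
position: [642.8, 181.9, 216.2]
tcp_rot: [0.963, 0.078, -0.021, -0.258]
wrist_force: [-0.1, -0.1, 0.3]
gripper_width: 59.6
clock: 14.68
position: [644.6, 181.2, 218.4]
tcp_rot: [0.963, 0.078, -0.019, -0.257]
wrist_force: [1.4, -2.3, 5.6]
gripper_width: 10.4
[ 1.39824543 -2.31190317  5.6499639 ] [0.06 0.39 0.44 1.67 0.52 1.46]
grasp pt clamp [ 80.9180478  -39.46913607  92.05348567]
1.1893851297497204 2.6405792667862036 99.18057509859818
-10.1 -3.4
-10.5 -2.3
-10.7 -1.1
-10.7 0.1
-10.6 1.3
-10.4 2.5
-10.1 3.6
-9.6 4.7
-9.0 5.8
-8.3 6.7
-7.5 7.6
-6.6 8.4
-5.7 9.1
```

View pics/wrist15b.png

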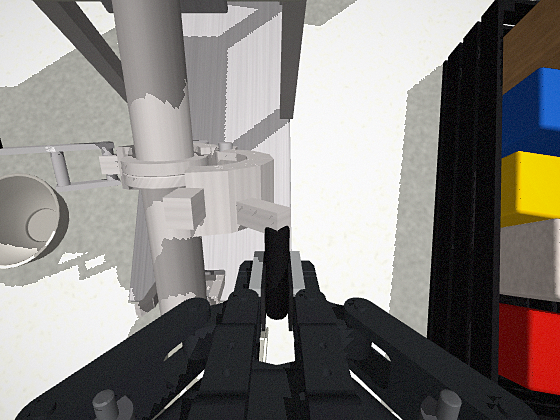

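The rod is held between the pads at (277,270). Swinging along the arc in two parts.

```bash
python3 -m creep '{"hand":[1,1,1,1,1,1,1,1],"translation":[[-0.005,0,-0.002],[-0.005,0,-0.0015],[-0.0105,0,-0.0023],[-0.0107,0,-0.0011],[-0.0107,0,0.0001],[-0.0106,0,0.0013],[-0.0104,0,0.0025],[0,0,0]],"dr":[[0,0,0],[0,0,0],[0,0,0],[0,0,0],[0,0,0],[0,0,0],[0,0,0],[0,0,0]]}'
python3 - <<'E'
from meas import *
o=get_obs(); print(o['wrist_force'],o['gripper_width'])
p=plan.B@(o['position']+(-18.7)*Rn.from_quat(o['tcp_rot']).as_matrix()[:,2]-plan.C); print('grasp pt clamp',p)
c=save('wrist','wrist16.png'); cv2.imwrite('pics/wrist16b.png',cv2.convertScaleAbs(c['pixels'],alpha=1.4))
E
```

```text
clock: 15.4
position: [581.5, 169.8, 220.4]
tcp_rot: [0.963, 0.078, -0.02, -0.257]
wrist_force: [-2.9, -3.8, 3.4]
gripper_width: 10.7
[-2.91334594 -3.839094    3.40562126] 10.657016713354665
grasp pt clamp [ 16.78559619 -39.39750864  94.36515746]
```

View pics/wrist16b.png

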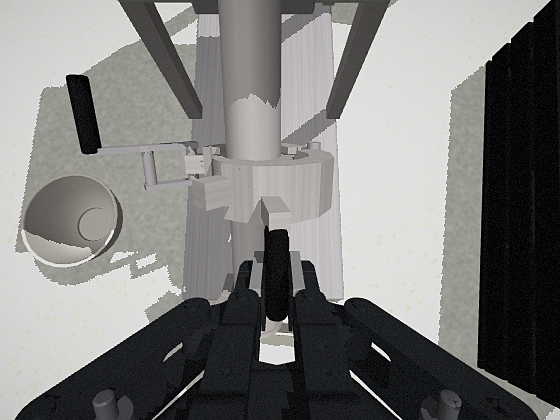

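```bash
python3 -m creep '{"hand":[1,1,1,1,1,1,1,1,1],"translation":[[-0.0101,0,0.0036],[-0.0096,0,0.0047],[-0.009,0,0.0058],[-0.0083,0,0.0067],[-0.0075,0,0.0076],[-0.0066,0,0.0084],[-0.0057,0,0.0091],[0,0,0],[0,0,0]],"dr":[[0,0,0],[0,0,0],[0,0,0],[0,0,0],[0,0,0],[0,0,0],[0,0,0],[0,0,0],[0,0,0]]}'
python3 - <<'E'
from meas import *
o=get_obs(); print(o['wrist_force'],o['gripper_width'])
p=plan.B@(o['position']+(-18.7)*Rn.from_quat(o['tcp_rot']).as_matrix()[:,2]-plan.C); print('grasp pt clamp',p)
c=save('wrist','wrist17.png'); cv2.imwrite('pics/wrist17b.png',cv2.convertScaleAbs(c['pixels'],alpha=1.4))
W=world(c); L=((W-plan.C)@plan.B.T); d=(c['pixels'].max(2)<45)
k=d&(abs(L[...,0]+40)<12)&(abs(L[...,1]+20)<13)&(abs(L[...,2]-48)<20); q=L[k]; print(k.sum(),np.percentile(q,[0,2,50,98,100],axis=0).round(1).tolist())
r=least_squares(lambda p:np.hypot(q[:,0]-p[0],q[:,2]-p[1])-6,[-40,46],loss='soft_l1'); print('rod',r.x)
E
```

```text
clock: 16.2
position: [522.6, 183.8, 179.8]
tcp_rot: [0.963, 0.078, -0.021, -0.258]
wrist_force: [0.3, 3.1, -4.0]
gripper_width: 10.5
[ 0.29787665  3.14942684 -4.04787444] 10.509373075152107
grasp pt clamp [-39.02268221 -39.37862209  47.46210255]
1307 [[-51.9, -33.0, 38.5], [-45.4, -32.6, 48.0], [-39.5, -23.8, 53.1], [-32.5, -10.7, 66.4], [-32.1, -9.8, 67.7]]
rod [-38.79166552  48.09080237]
```

View pics/wrist17b.png

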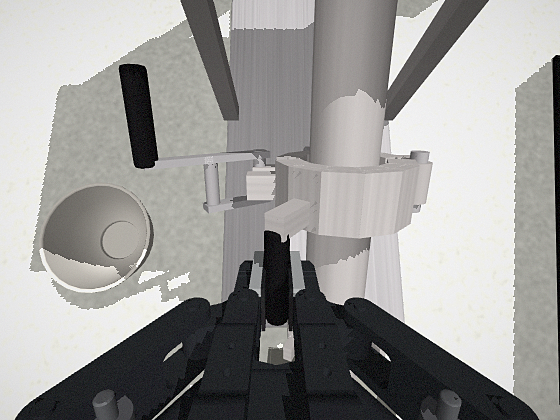

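The ring is nearly shut, with its ear at (262,183) next to the bail. Pushing on gently until the stop is felt.

```bash
python3 -m creep '{"hand":[1,1,1],"translation":[[-0.0008,0,0.0015],[-0.0008,0,0.0015],[0,0,0]],"dr":[[0,0,0],[0,0,0],[0,0,0]]}' 60
python3 - <<'E'
from meas import *
o=get_obs(); print(o['wrist_force'],plan.B@o['wrist_force'],o['gripper_width'])
p=plan.B@(o['position']+(-18.7)*Rn.from_quat(o['tcp_rot']).as_matrix()[:,2]-plan.C); print('grasp pt clamp',p)
E
python3 -m creep '{"hand":[1,1,1],"translation":[[-0.0008,0,0.0015],[0,0,0],[0,0,0]],"dr":[[0,0,0],[0,0,0],[0,0,0]]}' 60
python3 - <<'E'
from meas import *
o=get_obs(); print(o['wrist_force'],plan.B@o['wrist_force'],o['gripper_width'])
p=plan.B@(o['position']+(-18.7)*Rn.from_quat(o['tcp_rot']).as_matrix()[:,2]-plan.C); print('grasp pt clamp',p)
c=save('wrist','wrist18.png')
E
```

```text
clock: 16.5
position: [521.3, 184.6, 178.0]
tcp_rot: [0.963, 0.078, -0.02, -0.258]
wrist_force: [1.6, 0.6, 0.7]
gripper_width: 10.1
[1.58735599 0.5543675  0.67306089] [1.6562468  0.58672217 0.43890424] 10.105638652651923
grasp pt clamp [-40.13229535 -39.37069137  45.43785872]
clock: 16.75
position: [521.3, 184.8, 177.9]
tcp_rot: [0.963, 0.078, -0.018, -0.257]
wrist_force: [3.7, -4.5, 8.6]
gripper_width: 9.9
[ 3.68980557 -4.50100481  8.6114142 ] [ 2.91101532 -0.07278463  9.97751754] 9.920073484320547
grasp pt clamp [-40.19206942 -39.33990676  45.24425461]
```

```bash
python3 -m creep '{"hand":[1,0.6,0.2,-0.1,-0.1],"translation":[[0,0,0.0008],[0,0,0],[0,0,0],[0,0,0],[0,0,0]],"dr":[[0,0,0],[0,0,0],[0,0,0],[0,0,0],[0,0,0]]}' 40
python3 -m creep '{"hand":[-0.1,-0.1,-0.1,-0.1,-0.1,-0.1],"translation":[[0,0,-0.01],[0,0,-0.025],[0,0,-0.03],[0,0,-0.03],[0,0,-0.01],[0,0,0]],"dr":[[0,0,0],[0,0,0],[0,0,0],[0,0,0],[0,0,0],[0,0,0]]}'
python3 - <<'E'
from meas import *
c=save('wrist','wrist19.png'); cv2.imwrite('pics/wrist19b.png',cv2.convertScaleAbs(c['pixels'],alpha=1.4))
W=world(c); L=((W-plan.C)@plan.B.T); d=(c['pixels'].max(2)<45)
for n,x0,y0,z0 in(('jaw',-40,-35,46),('latch',-105,36,22)):
    k=d&(abs(L[...,0]-x0)<14)&(abs(L[...,1]-y0)<30)&(abs(L[...,2]-z0)<20); q=L[k]; print(n,k.sum(),np.percentile(q,[2,50,98],axis=0).round(1).tolist())
    r=least_squares(lambda p:np.hypot(q[:,0]-p[0],q[:,2]-p[1])-6,[x0,z0],loss='soft_l1'); print('rod',r.x)
x,z=r.x; print('latch r',np.hypot(x+50,z+14),'ang',np.arctan2(-(x+50),z+14))
plan.to(plan.CL(x,40,z-18.7+40),plan.Rt)
E
```

```text
clock: 17.22
position: [519.7, 185.7, 175.3]
tcp_rot: [0.963, 0.078, -0.021, -0.258]
wrist_force: [-0.7, 0.3, 0.1]
gripper_width: 47.0
clock: 17.72
position: [529.2, 132.8, 269.3]
tcp_rot: [0.963, 0.078, -0.018, -0.257]
wrist_force: [0.6, -0.3, 0.0]
gripper_width: 46.8
jaw 777 [[-45.5, -58.1, 47.9], [-40.5, -34.6, 51.0], [-34.7, -11.7, 52.8]]
rod [-40.04760758  45.79520826]
latch 864 [[-110.8, 14.3, 21.6], [-104.7, 38.1, 25.6], [-100.2, 59.6, 27.7]]
rod [-106.10676236   20.62854945]
latch r 65.9325808675114 ang 1.0178326976598548
pos [528.8 133.4 267.3] tool-frame mm [-65.5 -79.6  87.8] world d [-82.6 100.9 -36.5]
dr [-0.     -0.0038 -0.0006] ; shift if turned first [-65.1 -79.7  88. ]
```

View pics/wrist19b.png

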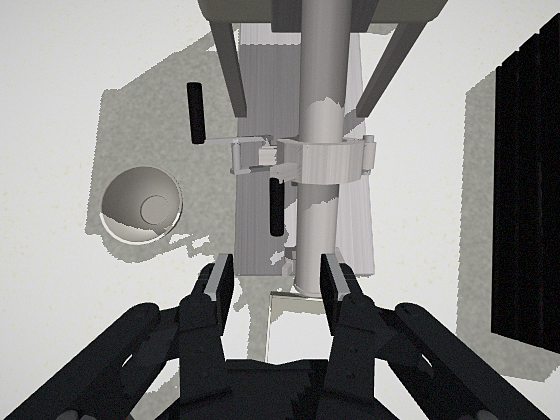

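```bash
python3 - <<'E'
from meas import *
W=world(load('wrist19.png'))
P=W[0:20,200:445].reshape(-1,3); P=P[P[:,2]>120]; print('w19',P.min(0),np.percentile(P,2,axis=0),P.max(0))
W=world(load('top0.png'))
P=W[135:245,0:125].reshape(-1,3); P=P[P[:,2]>300]; print('top',np.percentile(P,[1,50,99],axis=0))
for v in (150,190,230): print([W[v,u].round(0).tolist() for u in (85,95,102,108,114,120)])
E
```

```text
w19 [425.3207679  316.08022307 201.56045108] [433.78778622 319.6067183  205.35305513] [639.30045069 375.81388333 251.1988667 ]
top [[395.94507368 337.86079286 305.85439523]
 [507.72970289 427.39813638 412.07041106]
 [626.80008785 533.97940297 424.22299137]]
[[598.0, 359.0, 402.0], [621.0, 370.0, 322.0], [636.0, 375.0, 268.0], [713.0, 466.0, -2.0], [712.0, 446.0, 1.0], [714.0, 429.0, -4.0]]
[[506.0, 348.0, 413.0], [519.0, 353.0, 348.0], [528.0, 355.0, 302.0], [533.0, 350.0, 277.0], [537.0, 344.0, 256.0], [537.0, 329.0, 254.0]]
[[420.0, 341.0, 413.0], [426.0, 343.0, 356.0], [430.0, 342.0, 320.0], [433.0, 341.0, 285.0], [437.0, 339.0, 250.0], [445.0, 350.0, 179.0]]
```

The ring measures shut: rod at (-40.0, 45.8) against the nominal (-40, 46). The latch rod at (196,112) gives an angle of 1.02 rad. Moving over it.

```bash
python3 -m creep '{"hand":[-0.1,-0.1,-0.1,-0.1,-0.1,-0.1,-0.1,-0.1],"translation":[[-0.016,-0.018,0],[-0.022,-0.026,0],[-0.02,-0.025,0.01],[-0.007,-0.008,0.025],[0,0,0.025],[0,0,0.02],[0,0,0],[0,0,0]],"dr":[[0,-0.003,0],[0,0,0],[0,0,0],[0,0,0],[0,0,0],[0,0,0],[0,0,0],[0,0,0]]}'
python3 - <<'E'
from meas import *
plan.to(plan.CL(-106,37,20.6-18.7),plan.Rt)
c=save('wrist','wrist20.png'); cv2.imwrite('pics/wrist20b.png',cv2.convertScaleAbs(c['pixels'],alpha=1.4))
E
```

```text
clock: 18.43
position: [445.5, 229.0, 234.4]
tcp_rot: [0.963, 0.079, -0.023, -0.257]
wrist_force: [0.2, -0.7, 0.8]
gripper_width: 47.1
pos [445.5 229.  234.4] tool-frame mm [ 1.9  0.4 45.7] world d [ -1.9  22.5 -39.8]
dr [-0.0003  0.0042 -0.0003] ; shift if turned first [ 1.8  0.4 45.7]
```

View pics/wrist20b.png

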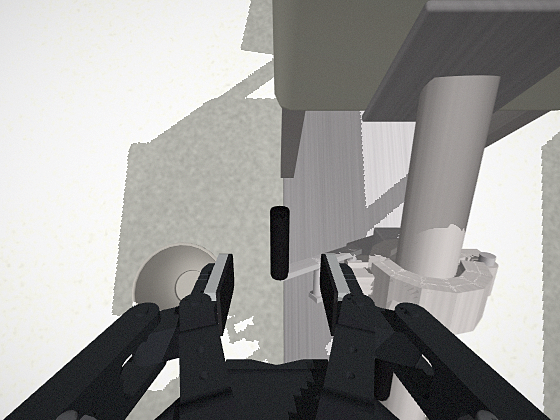

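```bash
python3 -m creep '{"hand":[-0.1,-0.1,-0.1,-0.1,-0.1],"translation":[[0.002,0,0.01],[0,0,0.015],[0,0,0.015],[0,0,0.005],[0,0,0]],"dr":[[0,0.004,0],[0,0,0],[0,0,0],[0,0,0],[0,0,0]]}'
python3 -m creep '{"hand":[0.3,1,1,1,1,1],"translation":[[0,0,0],[0,0,0],[0,0,0],[0,0,0],[0,0,0],[0,0,0]],"dr":[[0,0,0],[0,0,0],[0,0,0],[0,0,0],[0,0,0],[0,0,0]]}' 40
python3 - <<'E'
from meas import *
o=get_obs(); print(o['wrist_force'],o['q'].round(2))
p=plan.B@(o['position']+(-18.7)*Rn.from_quat(o['tcp_rot']).as_matrix()[:,2]-plan.C); print('grasp pt clamp',p)
c=save('wrist','wrist21.png'); cv2.imwrite('pics/wrist21b.png',cv2.convertScaleAbs(c['pixels'],alpha=1.4))
a=np.linspace(1.018,0,9); X=-50-66*np.sin(a);Z=-14+66*np.cos(a)
for i in range(8): print((X[i+1]-X[i]).round(1),-(Z[i+1]-Z[i]).round(1))
E
```

```text
clock: 18.9
position: [445.1, 251.0, 196.6]
tcp_rot: [0.963, 0.078, -0.02, -0.257]
wrist_force: [-0.4, -0.2, 0.4]
gripper_width: 46.4
clock: 19.4
position: [443.7, 250.7, 197.9]
tcp_rot: [0.963, 0.078, -0.021, -0.258]
wrist_force: [-12.2, -6.4, 7.7]
gripper_width: 10.7
[-12.22927276  -6.4226077    7.70284946] [ 0.23 -0.11 -0.16  1.48  0.52  1.65]
grasp pt clamp [-106.01814657   37.94207518   23.84564721]
4.9 -6.8
5.7 -6.2
6.4 -5.4
7.1 -4.5
7.6 -3.6
8.0 -2.6
8.2 -1.6
8.4 -0.5
```

View pics/wrist21b.png

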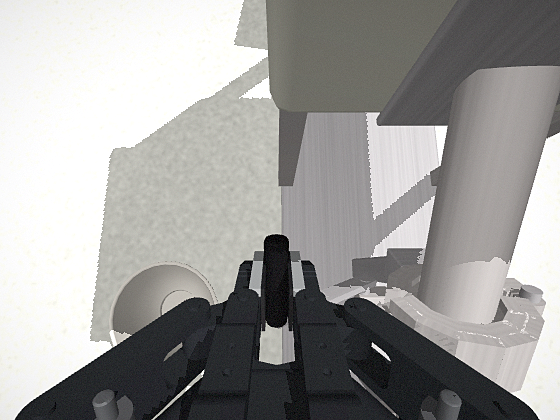

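The latch rod is held at (277,275). Swinging it up along its arc.

```bash
python3 -m creep '{"hand":[1,1,1,1,1,1,1,1,1,1],"translation":[[0.0049,0,-0.0068],[0.0057,0,-0.0062],[0.0064,0,-0.0054],[0.0071,0,-0.0045],[0.0076,0,-0.0036],[0.008,0,-0.0026],[0.0082,0,-0.0016],[0.0084,0,-0.0005],[0,0,0],[0,0,0]],"dr":[[0,0,0],[0,0,0],[0,0,0],[0,0,0],[0,0,0],[0,0,0],[0,0,0],[0,0,0],[0,0,0],[0,0,0]]}'
python3 - <<'E'
from meas import *
o=get_obs(); print(plan.B@o['wrist_force'],o['gripper_width'])
p=plan.B@(o['position']+(-18.7)*Rn.from_quat(o['tcp_rot']).as_matrix()[:,2]-plan.C); print('grasp pt clamp',p)
c=save('wrist','wrist22.png'); cv2.imwrite('pics/wrist22b.png',cv2.convertScaleAbs(c['pixels'],alpha=1.4))
E
```

```text
clock: 20.28
position: [502.0, 244.2, 225.7]
tcp_rot: [0.963, 0.077, -0.021, -0.258]
wrist_force: [-11.8, -7.0, 9.8]
gripper_width: 10.3
[-12.75395911   0.57872186  10.97821148] 10.2584356924842
grasp pt clamp [-49.53838645  38.05744649  55.84120465]
```

View pics/wrist22b.png

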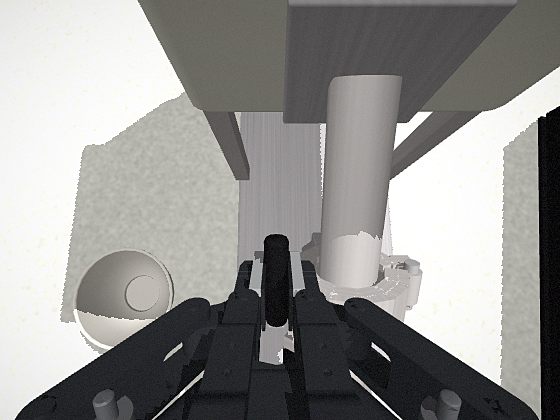

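```bash
python3 -m creep '{"hand":[1,1,1,1],"translation":[[0.0015,0,0],[0.0015,0,0],[0,0,0],[0,0,0]],"dr":[[0,0,0],[0,0,0],[0,0,0],[0,0,0]]}'
python3 - <<'E'
from meas import *
o=get_obs(); print(plan.B@o['wrist_force'],o['gripper_width'])
p=plan.B@(o['position']+(-18.7)*Rn.from_quat(o['tcp_rot']).as_matrix()[:,2]-plan.C); print('grasp pt clamp',p)
E
```

```text
clock: 20.67
position: [502.6, 244.4, 225.6]
tcp_rot: [0.963, 0.077, -0.023, -0.258]
wrist_force: [-25.9, -11.6, 15.1]
gripper_width: 10.2
[-27.44304943   1.22974805  16.74273369] 10.166829534050486
grasp pt clamp [-48.80138085  38.12167349  55.75176595]
```

At the stop: the force rises to 27 N while the rod moves under 1 mm. Releasing and retreating.

```bash
python3 -m creep '{"hand":[0.7,0.3,-0.1,-0.1],"translation":[[0,0,0],[0,0,0],[0,0,0],[0,0,0]],"dr":[[0,0,0],[0,0,0],[0,0,0],[0,0,0]]}'
python3 -m creep '{"hand":[-0.1,-0.1,-0.1,-0.1,-0.1,-0.1,-0.1,-0.1],"translation":[[0,0,-0.01],[0,0,-0.025],[0,0.01,-0.03],[0,0.025,-0.025],[0,0.025,-0.01],[0,0.01,0],[0,0,0],[0,0,0]],"dr":[[0,0,0],[0,0,0],[0,0,0],[0,0,0],[0,0,0],[0,0,0],[0,0,0],[0,0,0]]}'
python3 - <<'E'
from meas import *
o=get_obs(); print(o['wrist_force'])
c=save('wrist','wrist23.png'); cv2.imwrite('pics/wrist23b.png',cv2.convertScaleAbs(c['pixels'],alpha=1.4))
W=world(c); L=((W-plan.C)@plan.B.T); d=(c['pixels'].max(2)<45)
for n,x0,y0,z0 in(('jaw',-40,-35,46),('latch',-50,37,52)):
    k=d&(abs(L[...,0]-x0)<14)&(abs(L[...,1]-y0)<28)&(abs(L[...,2]-z0)<20); q=L[k]; print(n,k.sum(),np.percentile(q,[2,50,98],axis=0).round(1).tolist())
    if len(q)>20:
        r=least_squares(lambda p:np.hypot(q[:,0]-p[0],q[:,2]-p[1])-6,[x0,z0],loss='soft_l1'); print('rod',r.x)
E
```

```text
clock: 21.0
position: [506.5, 245.1, 224.5]
tcp_rot: [0.963, 0.078, -0.019, -0.258]
wrist_force: [-0.2, -0.0, -1.0]
gripper_width: 46.5
clock: 21.67
position: [523.8, 136.0, 275.5]
tcp_rot: [0.963, 0.077, -0.02, -0.258]
wrist_force: [-0.9, 0.4, 0.3]
gripper_width: 46.8
[-0.87628172  0.42236937  0.31337186]
jaw 752 [[-45.6, -58.3, 47.2], [-40.6, -34.7, 50.9], [-34.7, -11.7, 52.8]]
rod [-40.01103696  45.81357842]
latch 1057 [[-55.6, 14.5, 53.2], [-49.9, 38.3, 57.0], [-44.6, 59.8, 59.0]]
rod [-49.95627627  51.92269478]
```

View pics/wrist23b.png

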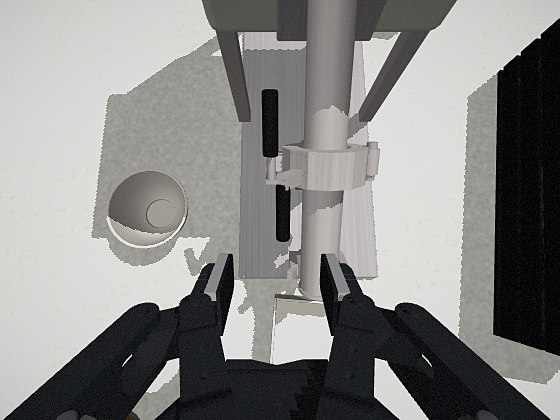

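Latch rod at (-50.0, 51.9) and ring rod at (-40.0, 45.8): both are shut to within 0.2 mm. In the picture the bail stands upright at (270,165) over the ear. Last, I'll check the surroundings against the first picture.

```bash
python3 - <<'E'
from meas import *
c=save('scene','scene1.png'); a=load('scene0.png')['pixels']
d=cv2.absdiff(a,c['pixels']).max(2); cv2.imwrite('pics/cmp.png',np.vstack([c['pixels'][130:340,0:560],cv2.cvtColor(np.clip(d[130:340]*3.0,0,255).astype(np.uint8),cv2.COLOR_GRAY2BGR)]))
L=(world(load('wrist23.png'))-plan.C)@plan.B.T; L=L.reshape(-1,3)
q=L[(L[:,1]>-75)&(L[:,1]<-20)&(np.hypot(L[:,0],L[:,2])<23)&(np.hypot(L[:,0],L[:,2])>15)&(L[:,2]>0)]
r=least_squares(lambda p:np.hypot(q[:,0]-p[0],q[:,2]-p[1])-20,[0,0],loss='soft_l1');print('spout axis',r.x,len(q))
E
```

```text
spout axis [ 0.0367384  -0.17539728] 1985
```

View pics/cmp.png

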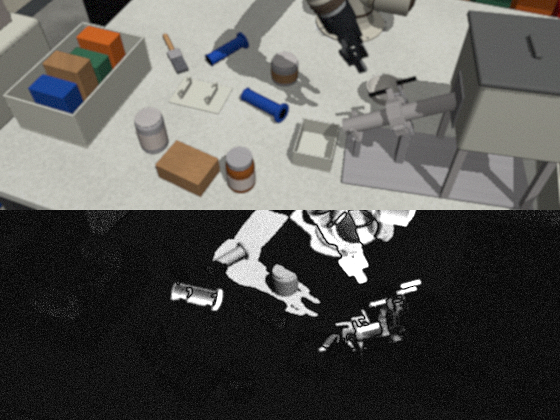

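The difference image shows changes only at the spout, the rack, the clamp and the arm with its shadow. Signing off.

```bash
python3 -c "
from rig import *
print(get_obs()['clock'],get_obs()['wrist_force']); print(sign_off())"
```

```text
21.7667 [ 0.34437238  0.59392902 -0.38822347]
the job is handed in; nothing more can be done
None
```

The job is done and handed in at 21.8 s. I lifted the bare aluminium spout from its rack, tilted it 30° and lowered it into the saddle until it touched. I then let go of it, swung the half ring to its stop, and after that flipped the latch bail up to its stop.

My last checks, in clamp axes:
- **Spout:** its axis is within 0.2 mm of the chute's and did not move when released. The flanges looked flush in the wrist picture, and the plain end sits between the fork prongs.
- **Ring:** its handle is at (-40.0, 45.8) mm, against (-40, 46) when shut.
- **Latch:** its handle is at (-50.0, 51.9) mm, against (-50, 52) when shut.
- **Surroundings:** comparing the scene pictures from before and after, only the spout, clamp, arm and shadows changed. The can near the arm falls in its new shadow, so there I relied on its unchanged position in the picture.
- **Forces:** the highest wrist force I read was about 32 N, at the latch stop. At the end the robot was clear of everything.

Two early estimates were wrong. My first clamp fits from the far cameras were off by more than 50 mm and disagreed with each other, so I replaced them with wrist camera measurements before going near the clamp. The flange face also measured about 3 mm too far uphill above the saddle, and I corrected that before it entered the slot.

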